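Prove the bench spring balance

ROBOT

A 6-joint arm with a two-finger parallel gripper is mounted at the origin on a cart in front of the work surface, level with it; the furniture and walls round the work are solid. World frame = base frame: x ahead of the robot, y to its left, z up, the work surface at z = 0. Lengths are in mm, angles in degrees, forces in N, time in s.
With the tool pointing down it reaches from about 375 to 900 mm from the base axis. Payload 3.1 kg.
Tool frame: the origin (TCP) lies at the very end of the fingers, on their centre line; the grasp point (between the pads) lies 19 mm behind it; z points along the fingers, y is the line along which they close (so a half turn about z gives the same grasp; the last joint's range is limited). The gripper opens to 87 mm and grips with 3 to 60 N. Pads are 19 mm wide; open, the fingers measure 117 mm over their backs; the gripper's body (75 mm by 190 mm) begins 51 mm behind the grasp point.
Start: joints at [61.335, 30.224, 82.088, -0, 67.689, -10.227], TCP at [197.63, 592.907, 222.548] pointing down, gripper open.
Joint ranges: [-176.69, 176.69], [-43.24, 126.21], [12.49, 139.97], [-82, 262], [0, 151.66], [-163.58, 163.58]. Speed limits (degrees/s): [159.86, 159.86, 180, 180, 180, 180].

INTERFACE

Orientations are given as a 3x3 rotation matrix whose columns are the frame's x, y, z axes.
In Python, from plant import * gives the robot as it stands.
- The arm moves only by the tool step_arm, never from a script. Its argument "increments" is a list of rows, each a list of 3 entries, a list of its own where there are three numbers: the opening, from 0 (shut) to 1 (fully open), then the shift along the tool's x, y, z as a fraction of full scale, then the turn, a rotation vector about the tool's x, y, z as a fraction of full scale. In form: [[grip, [x, y, z], [rx, ry, rz]], ...]. A call has 1 to 8 rows; each row shifts and turns the commanded pose from where the row before left it, along the tool's axes as they then stand; what a row does not reach is not made up. Full scale, the value 1, is 25 mm for a shift and 120 degrees for a turn. A row lasts 1/12 s, in which the tool goes at most 41.7 mm and 7.16 degrees, less where a joint would pass 70% of its speed; a pose out of reach is approached as far as the arm can. A call with a number of a shift or a turn outside -1 to 1 is refused whole. A call with a gripper value outside its range is refused whole. The fingers move at their own pace and stop on an object; the grip force is fixed at half the most. Time passes only in rows, so rows that do not move let the fingers close. It gives the time, the measured TCP pose, the force, the opening and the grip force at its end, in the units of the state.
- state(): the state, without advancing time (a new reading comes with each control period).
- read_camera(name): name is "side" or "top"; returns a dict with "color" (384x512x3 uint8, red, green, blue), "mtx" (3x3 intrinsics, pixels), "rvec" (rotation vector, rad) and "tvec" (3), from world to camera coordinates, as OpenCV has them. Camera axes: x right, y down, z forward; pixel columns grow to the right and rows downward; lengths in mm; the calibration is good to about 2 mm. A picture is of the moment at which its call begins. There is no depth.
- hand_in(): hands the job in; it is judged then, once.
Trained networks look in the newest picture that a camera, given by its name, has taken for a name from the list of things; names that differ only in an ending like _2 or _b are one class to them, and where a whole thing is asked for, a point or a joint stands for the part that bears it (a point fixed in the world has none). Each returns a list of dicts, best first, with "confidence" (0 to 1); they miss things now and then, are a little off and sometimes report something else, mostly with a low value. They report only what shows in the picture. A call takes as long as a camera call.
- look_for(label, camera): "box" ([left, top, right, bottom] in pixels, round what is visible of it).
- cut_out(label, camera): "region" (384x512 bool, what is visible of it) and "box" ([left, top, right, bottom] in pixels, round what is visible of it).
The state is a dict: "t": time; "joint_pos": joint angles; "joint_vel": joint speeds; "tau": joint torques, N m; "tool_pos": TCP position; "ee_rot": TCP orientation; "ft_force": force on the tool from outside, world axes, zero at the start; "moment": the same for the moment, N m; "grip_width": opening from 0.0 (shut) to 1.0 (fully open); "grasp_force": force on a finger pad.
Only numpy, scipy, OpenCV 4.12 (cv2) and the standard library are available. Lean on these libraries where they do the work, as an engineer would, in place of code of your own. Each camera call takes 0.05 s, during which the arm holds its last target. There are 200 camera calls.

TASK

Before the kitchen delivery is weighed, prove the spring balance: first turn the tare knob on its housing until its arrow points at the long zero tick, and let go of it. Then pull the sprung cross handle out until the tell-tale, the pointed block on the rail that it pushes along, stands tip to tip with the set marker clamped on the scale, hold it there for two seconds, and guide the handle back fully home without letting it snap back, so that the tell-tale is left standing at the marker. Leave the tableware around it where it stands.

Things in the scene. Friction and masses are not known exactly. Their poses are not given: they have to be found in the camera images.
- balance: Bench spring balance, fixed: grey base plate 290 (x) x 150 (y) x 12 mm. Origin: centre of its underside, z up; the handle is pulled along -x. On it: aluminium housing, x 35 to 135, y -68 to 8, top z 62, tare knob on top; in front of it the cross handle (y -30); rail with steel tell-tale (y 22); ruled aluminium scale strip (y 38 to 68, top z 23) with set marker.
- knob_grip (a point): Point to grip on the tare knob's vertical axis, 85 mm above the table (balance x 85, y -30). Black knob: skirt 40 mm across, under a grip bar 38 mm long, 13 wide, 24 high, top 10 mm above this point. The point's -x axis is where the arrow (white line on the bar) points; grip across the 13 mm width, along the point's y.
- tare_knob (a joint): Knob angle, rad, positive anticlockwise from above. 0: arrow on the long zero tick of the white dial, towards the handle (balance -x). Stays where left; stops at -1.5 and 1.5. Turning it also shifts the scale strip with the set marker, 10 mm per rad along the balance's x, so set it first.
- handle_grip (a point): Grip point in the middle of the black upright cross handle, 62 mm above the table. Handle: 14 mm thick (x), 70 wide (y), 18 to 80 mm above the table. A 10 mm rod (top 35 mm above the table) runs back from it into the housing: keep fingertips above 38 mm. At home 43 mm are free behind it. Grip front and back (fingers close along the balance's x).
- slide (a joint): How far the handle is pulled out, m: 0 fully home, stop at 0.098. The spring pulls it home with about 2 N at 0 and 17 N at 0.098.
- slide_index (a point): Point moving with the handle where the tell-tale's tip is when the handle is touching the tell-tale (33 mm above the table).
- telltale_tip (a point): Pointed tip of the steel tell-tale (block 12 x 20 x 24 mm on the rail), pointing to the balance's +y, 33 mm above the table. The handle's side arm pushes it outwards (-x) only; friction holds it where it was pushed to. It may start a little ahead of the handle.
- set_marker (a point): Pointed tip of the set marker (12 mm wide, 20 high, small screw on top) clamped on the scale strip, pointing to the balance's -y at the tell-tale; 33 mm above the table; axes as the balance's. Tell-tale and marker stand tip to tip when they have the same x in the balance's frame (11 mm stay between them in y).
- salt_shaker: Bystander: salt shaker, 44 mm across, 90 mm high, at the right side of the balance; origin at the centre of its base.
- juice_glass: Bystander: drinking glass, 81 mm across, 93 mm high, at the left side of the balance; origin at the centre of its base.
- basket: Bystander: round basket, 102 mm across, 60 mm high, at the table's right side; origin at the centre of its base.

How it is judged:
By the outcome, as a careful person would: the job done as asked, in the order asked, and still so for the second after the job is handed in, with the robot touching nothing.
It also fails if it takes over 54 s, if anything falls off the work surface, if the arm or the gripper's body presses on something with over 40 N, if the wrist force passes 120 N, or if a joint passes its speed limit or range.

## Working session

There is one attempt and no reset: what is moved stays moved. The work goes in short steps, Python scripts to look and compute and a tool call to move; the robot and the scene stay as the last step left them, time stands still between calls to the robot, and variables do not carry over. Pictures are saved under pics/ and viewed, at most 13 in all, crops included, and the job is handed in when it is done.

Besides the shell and the picture viewer there is one more tool, called after "Request:" as name([rows], argument=value, ...), one row to a line, values as JSON. step_arm: Moves the arm, as the interface text tells. Shift numbers are shares of 25 mm and turn numbers shares of 120 degrees, none past 1 either way. Its arguments: {"type":"object","properties":{"increments":{"type":"array","items":{"type":"array"}}},"required":["increments"]}

```bash
ls; mkdir -p pics; cat > h.py <<'E'
from plant import *
import numpy as np, cv2
def cam(n):
    c=read_camera(n); R=cv2.Rodrigues(np.array(c['rvec'],float))[0]
    return c,np.array(c['mtx'],float),R,np.array(c['tvec'],float).ravel()
def ray(K,R,t,px):
    return -R.T@t, R.T@np.linalg.inv(K)@np.array([px[0],px[1],1.])
def onz(K,R,t,px,z):
    o,d=ray(K,R,t,px); return o+d*(z-o[2])/d[2]
def proj(K,R,t,P):
    p=K@(R@np.array(P,float)+t); return p[:2]/p[2]
def tri(a,b):
    A=[];B=[]
    for o,d in(a,b):
        d=d/np.linalg.norm(d);M=np.eye(3)-np.outer(d,d);A.append(M);B.append(M@o)
    return np.linalg.solve(sum(A),sum(B))
E
python3 - <<'E'
from h import *
for n in('side','top'):
    c,K,R,t=cam(n); print(n,-R.T@t,K[0,0],R[2])
    cv2.imwrite(f'pics/{n}0.png',cv2.resize(c['color'][:,:,::-1],(800,600),interpolation=cv2.INTER_CUBIC))
    for l in['balance','knob_grip','tare_knob','handle_grip','slide','slide_index','telltale_tip','set_marker','salt_shaker','juice_glass','basket']:
        print(l,[(np.round(r['box']).tolist(),round(r['confidence'],2)) for r in look_for(l,n)][:2])
s=state();print(s['t'],s['ee_rot'])
E
```

```text
pics
side [417.65610125 772.78677498 630.06290581] 360.94312779392453 [ 0.15856979 -0.83965447 -0.5194574 ]
balance [([202.0, 188.0, 316.0, 254.0], 0.56)]
knob_grip [([232.0, 184.0, 244.0, 201.0], 0.57)]
tare_knob [([229.0, 190.0, 241.0, 196.0], 0.73)]
handle_grip [([254.0, 193.0, 275.0, 226.0], 0.56)]
slide [([251.0, 196.0, 274.0, 228.0], 0.66)]
slide_index [([227.0, 218.0, 263.0, 268.0], 0.67), ([253.0, 194.0, 277.0, 227.0], 0.58)]
telltale_tip [([270.0, 220.0, 277.0, 231.0], 0.37)]
set_marker [([289.0, 232.0, 296.0, 240.0], 0.58)]
salt_shaker [([274.0, 178.0, 288.0, 212.0], 0.73), ([227.0, 188.0, 243.0, 197.0], 0.49)]
juice_glass [([227.0, 220.0, 263.0, 266.0], 0.93)]
basket [([288.0, 157.0, 316.0, 180.0], 0.92)]
top [405.23021231 -92.40454983 971.92812691] 348.41968849484107 [ 0.1953097   0.02643988 -0.98038516]
balance [([226.0, 155.0, 281.0, 260.0], 0.84)]
knob_grip [([258.0, 165.0, 276.0, 178.0], 0.46)]
tare_knob [([261.0, 166.0, 276.0, 178.0], 0.69)]
handle_grip []
slide [([242.0, 194.0, 281.0, 220.0], 0.58)]
slide_index [([245.0, 196.0, 280.0, 215.0], 0.85)]
telltale_tip [([240.0, 218.0, 254.0, 222.0], 0.53)]
set_marker []
salt_shaker [([294.0, 207.0, 311.0, 225.0], 0.69)]
juice_glass [([181.0, 181.0, 216.0, 214.0], 0.63)]
basket [([361.0, 213.0, 400.0, 250.0], 0.86), ([181.0, 179.0, 218.0, 214.0], 0.61)]
1.2 [[-9.48663506e-01  3.16287136e-01 -6.51925724e-06]
 [ 3.16287136e-01  9.48663505e-01  3.63232164e-05]
 [ 1.76731475e-05  3.23965526e-05 -9.99999999e-01]]
```

```bash
python3 - <<'E'
import cv2
for n,(a,b,c,d) in{'side':(190,160,330,265),'top':(170,140,322,254+14)}.items():
    im=cv2.imread(f'pics/{n}0.png'); im=cv2.resize(im,(512,384),interpolation=cv2.INTER_AREA)[b:d,a:c]
    f=min(800/im.shape[1],600/im.shape[0]);print(n,f)
    cv2.imwrite(f'pics/{n}0c.png',cv2.resize(im,None,fx=f,fy=f,interpolation=cv2.INTER_CUBIC))
E
```

```text
side 5.714285714285714
top 4.6875
```

View pics/side0c.png

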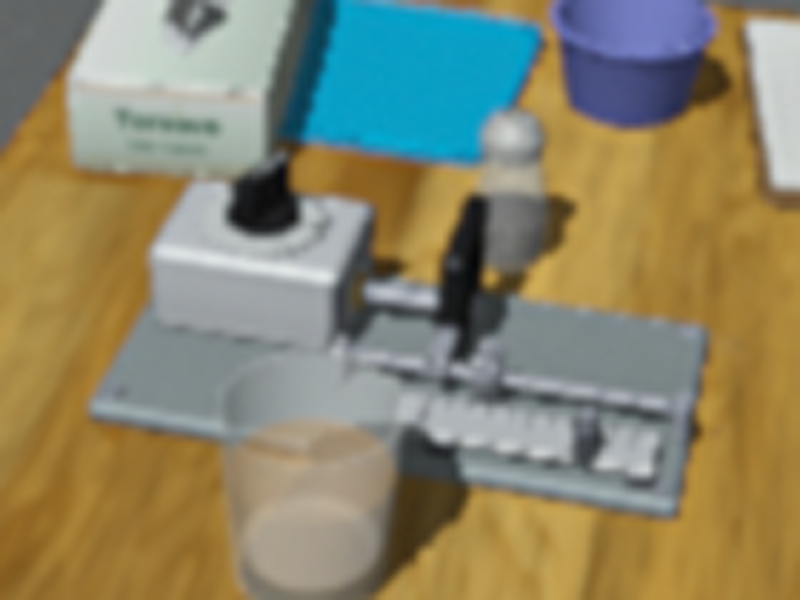

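View pics/top0c.png

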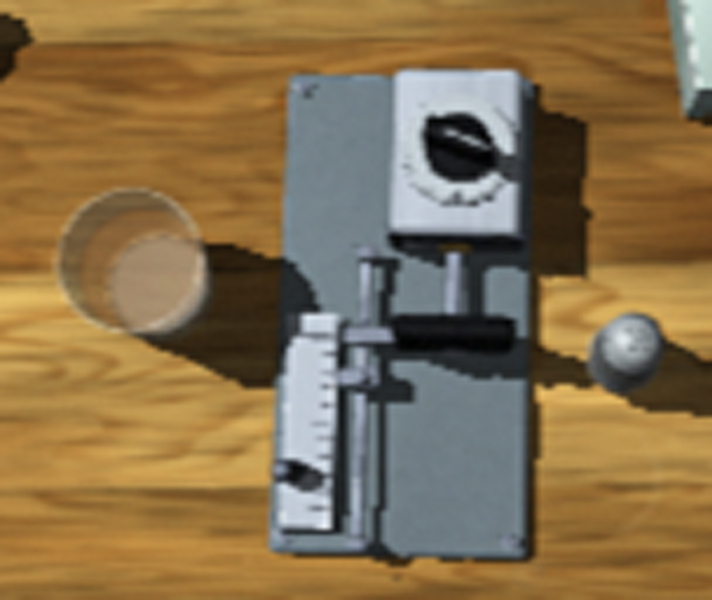

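```bash
cat >> h.py <<'E'
def W(p,P): # balance->world
    x,y,a=p;c,s=np.cos(a),np.sin(a);P=np.array(P,float);return np.array([x+c*P[0]-s*P[1],y+s*P[0]+c*P[1],P[2]])
E
python3 - <<'E'
from h import *
from scipy.optimize import least_squares
T=lambda u,v:(u/4.6875+170-.4,v/4.6875+140-.4)
S=lambda u,v:(u/5.7143+190-.4,v/5.7143+160-.4)
C={n:cam(n) for n in('top','side')}
obs=[('top',T(290,75),(145,75,12)),('top',T(272,550),(-145,75,12)),('top',T(530,556),(-145,-75,12)),
('top',T(393,70),(135,8,62)),('top',T(519,70),(135,-68,62)),('top',T(521,236),(35,-68,62)),('top',T(389,234),(35,8,62)),
('side',S(92,408),(145,75,12)),('side',S(673,504),(-145,75,12)),('side',S(706,328),(-145,-75,12)),
('side',S(152,258),(135,8,62)),('side',S(335,278),(35,8,62)),('side',S(374,205),(35,-68,62))]
def f(p,cams=('top','side')):
    return np.concatenate([proj(*C[n][1:],W(p,P))-np.array(u) for n,u,P in obs if n in cams])
for cs in(('top','side'),('top',),('side',)):
    r=least_squares(f,[550,0,0],args=(cs,),loss='soft_l1');print(cs,r.x,np.degrees(r.x[2]));print(np.round(f(r.x,cs).reshape(-1,2),1).tolist())
    if len(cs)==2:p=r.x
np.save('p.npy',p)
# independent height: triangulate corners
for a,b,n in((0,7,'pl'),(1,8,'pl'),(2,9,'pl'),(3,10,'h'),(6,11,'h'),(5,12,'h')): print(n,tri(ray(*C['top'][1:],obs[a][1]),ray(*C['side'][1:],obs[b][1])))
k=W(p,(85,-30,95));print('knob',k,proj(*C['top'][1:],k),proj(*C['side'][1:],k))
# rectified view of balance at z=95, 6px/mm over knob
def rect(c,K,R,t,x0,x1,y0,y1,z,s):
    q=np.float32([proj(K,R,t,W(p,(x,y,z))) for x,y in((x1,y1),(x1,y0),(x0,y0),(x0,y1))])
    w,h=int((y1-y0)*s),int((x1-x0)*s)
    return cv2.warpPerspective(c['color'][:,:,::-1],cv2.getPerspectiveTransform(q,np.float32([(0,0),(w,0),(w,h),(0,h)])),(w,h),flags=cv2.INTER_CUBIC)
a=rect(*C['top'],50,120,-70,10,95,7);b=rect(*C['top'],-145,45,-70,75,23,2.6);b=rect(*C['top'],-145,45,10,75,33,2.6)
im=np.zeros((494,800,3),np.uint8);im[:490,:560]=a;im[:b.shape[0],600:600+b.shape[1]]=b
cv2.imwrite('pics/rect0.png',im);print(state()['t'])
E
```

```text
('top', 'side') [ 5.53610252e+02 -5.96463254e+01 -2.75114690e-02] -1.5762910627370212
[[-0.9, -0.3], [-0.6, 1.1], [-0.3, 0.9], [-0.4, -0.9], [0.7, -0.6], [0.1, 0.1], [-0.3, 0.1], [-1.3, -0.7], [1.3, -0.3], [0.6, -1.2], [-1.3, -1.7], [0.6, -0.1], [-0.1, -1.1]]
('top',) [ 5.53723019e+02 -6.03822929e+01 -2.62157203e-02] -1.5020501324324174
[[-0.7, -0.3], [-0.3, 1.1], [0.1, 0.8], [-0.2, -0.9], [0.9, -0.7], [0.3, -0.0], [-0.1, 0.1]]
('side',) [ 5.53244531e+02 -5.64889698e+01 -3.00257718e-02] -1.7203499986397235
[[-1.5, -0.1], [1.2, 0.6], [0.7, -0.5], [-1.5, -1.2], [0.5, 0.5], [-0.2, -0.5]]
pl [699.26909691   8.97699228   8.50280223]
pl [413.80935835  17.92566691   9.28536156]
pl [ 408.38401339 -131.65603455    6.71425924]
h [686.6772083  -56.31353041  56.35585435]
h [590.07085592 -53.37128286  60.73239042]
h [ 586.92611364 -128.59338389   58.37651091]
knob [637.75284639 -91.97315277  95.        ] [266.71973421 168.46619101] [235.30052019 188.95723099]
1.3
```

View pics/rect0.png

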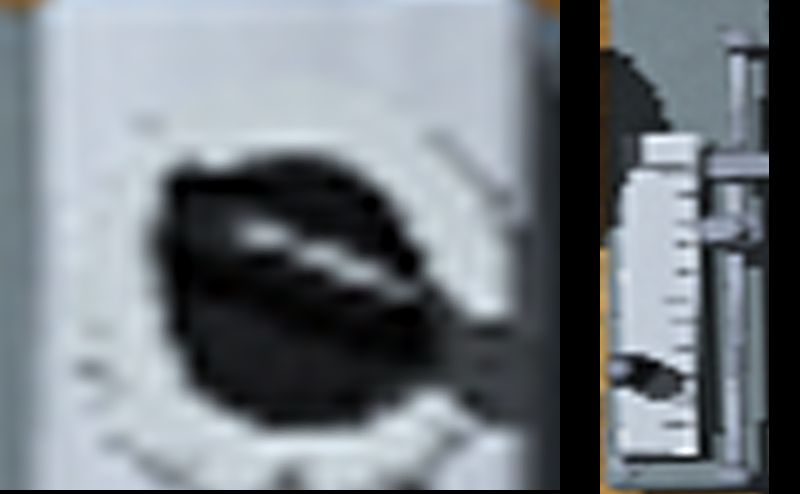

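Request:
step_arm([
  [1, [-0.5, -0.4, 0], [0, 0, 0]],
  [1, [-0.95, -0.77, 0], [0, 0, 0]],
  [1, [-0.95, -0.77, 0], [0, 0, 0]],
  [1, [-0.95, -0.77, 0], [0, 0, 0]],
  [1, [-0.95, -0.77, 0], [0, 0, 0]],
  [1, [-0.95, -0.77, 0], [0, 0, 0]],
  [1, [-0.95, -0.77, 0], [0, 0, 0]],
  [1, [-0.95, -0.77, 0], [0, 0, 0]],
])

```text
t: 1.97
tool_pos: [322.1, 397.9, 222.7]
ee_rot: [[-0.949, 0.316, 0.0], [0.316, 0.949, 0.0], [-0.0, 0.0, -1.0]]
ft_force: [0.1, 0.1, 0.5]
grip_width: 1.002
grasp_force: 0.0
```

Request:
step_arm([
  [0.6, [-0.95, -0.77, 0], [0, 0, 0]],
  [0.6, [-0.95, -0.77, 0], [0, 0, 0]],
  [0.6, [-0.95, -0.77, 0], [0, 0, 0]],
  [0.6, [-0.95, -0.77, 0], [0, 0, 0]],
  [0.6, [-0.95, -0.77, 0], [0, 0, 0]],
  [0.6, [-0.95, -0.77, 0], [0, 0, 0]],
  [0.6, [-0.95, -0.77, 0], [0, 0, 0]],
  [0.6, [-0.95, -0.77, 0], [0, 0, 0]],
])

```text
t: 2.63
tool_pos: [453.7, 191.5, 222.8]
ee_rot: [[-0.949, 0.316, 0.001], [0.316, 0.949, 0.0], [-0.0, 0.0, -1.0]]
ft_force: [-0.1, 0.0, -0.3]
grip_width: 0.616
grasp_force: 0.0
```

Request:
step_arm([
  [0.6, [-0.95, -0.77, 0], [0, 0, 0]],
  [0.6, [-0.95, -0.77, 0], [0, 0, 0]],
  [0.6, [-0.95, -0.77, 0], [0, 0, 0]],
  [0.6, [-0.95, -0.77, 0], [0, 0, 0]],
  [0.6, [-0.95, -0.77, 0], [0, 0, 0]],
  [0.6, [-0.95, -0.77, 0], [0, 0, 0]],
  [0.6, [-0.95, -0.77, 0], [0, 0, 0]],
  [0.6, [-0.95, -0.77, 0], [0, 0, 0]],
])

```text
t: 3.3
tool_pos: [585.2, -14.8, 222.7]
ee_rot: [[-0.949, 0.317, 0.0], [0.317, 0.949, 0.0], [-0.0, 0.0, -1.0]]
ft_force: [0.7, 0.6, 0.1]
grip_width: 0.596
grasp_force: 0.0
```

Request:
step_arm([
  [0.6, [0, 0, 0], [0, 0, 0.055]],
  [0.6, [0, 0, 0], [0, 0, 0.055]],
  [0.6, [0, 0, 0], [0, 0, 0.055]],
  [0.6, [0, 0, 0], [0, 0, 0.055]],
  [0.6, [0, 0, 0], [0, 0, 0.055]],
  [0.6, [0, 0, 0], [0, 0, 0.055]],
  [0.6, [0, 0, 0], [0, 0, 0.055]],
])

```text
t: 3.88
tool_pos: [584.5, -13.4, 222.6]
ee_rot: [[-0.423, 0.906, 0.0], [0.906, 0.423, -0.0], [-0.0, 0.0, -1.0]]
ft_force: [0.1, 0.1, 0.6]
grip_width: 0.597
grasp_force: 0.0
```

Request:
step_arm([
  [0.6, [0, 0, 0], [0, 0, 0.055]],
  [0.6, [0, 0, 0], [0, 0, 0.055]],
  [0.6, [0, 0, 0], [0, 0, 0.055]],
  [0.6, [0, 0, 0], [0, 0, 0.055]],
  [0.6, [0, 0, 0], [0, 0, 0.055]],
  [0.6, [0, 0, 0], [0, 0, 0.055]],
  [0.6, [0, 0, 0], [0, 0, 0.055]],
])

```text
t: 4.47
tool_pos: [584.5, -13.3, 222.6]
ee_rot: [[0.361, 0.933, 0.0], [0.933, -0.361, -0.0], [0.0, 0.0, -1.0]]
ft_force: [0.8, 0.7, -0.6]
grip_width: 0.597
grasp_force: 0.0
```

Request:
step_arm([
  [0.6, [-0.54, 0.78, 0.7], [0, 0, 0]],
  [0.6, [-0.54, 0.78, 0.7], [0, 0, 0]],
  [0.6, [-0.54, 0.78, 0.7], [0, 0, 0]],
  [0.6, [-0.54, 0.78, 0.7], [0, 0, 0]],
  [0.6, [0, 0, 0.4], [0, 0, 0.02]],
  [0.6, [0, 0, 0], [0, 0, 0]],
])

```text
t: 4.97
tool_pos: [637.1, -92.4, 139.6]
ee_rot: [[0.397, 0.918, -0.005], [0.918, -0.397, 0.002], [-0.0, -0.005, -1.0]]
ft_force: [-1.2, 0.7, -0.3]
grip_width: 0.598
grasp_force: 0.0
```

```bash
python3 - <<'E'
from h import *
s=state();print(s['tool_pos'],s['ee_rot'][:2],s['joint_pos'],s['t'])
p=np.load('p.npy')
C={n:cam(n) for n in('top','side')}
for n in C:
    c=C[n]; print(n,proj(*c[1:],W(p,(85,-30,90))),proj(*c[1:],s['tool_pos']))
im=C['side'][0]['color'][110:230,160:320,::-1]
cv2.imwrite('pics/side1.png',cv2.resize(im,None,fx=5,fy=5,interpolation=cv2.INTER_CUBIC))
E
```

```text
[637.09732415 -92.4304405  139.58293974] [[ 0.39698994  0.91781094 -0.00469817]
 [ 0.91782286 -0.39698714  0.00155469]] [-1.81839096e+01  3.72657766e+01  8.32332591e+01  7.22578600e-04
  5.97845054e+01  5.20592889e+00] 4.9667
top [266.72782731 168.95771286] [266.83224562 164.08920614]
side [235.30786925 190.44330511] [235.4992104  175.32164133]
```

View pics/side1.png

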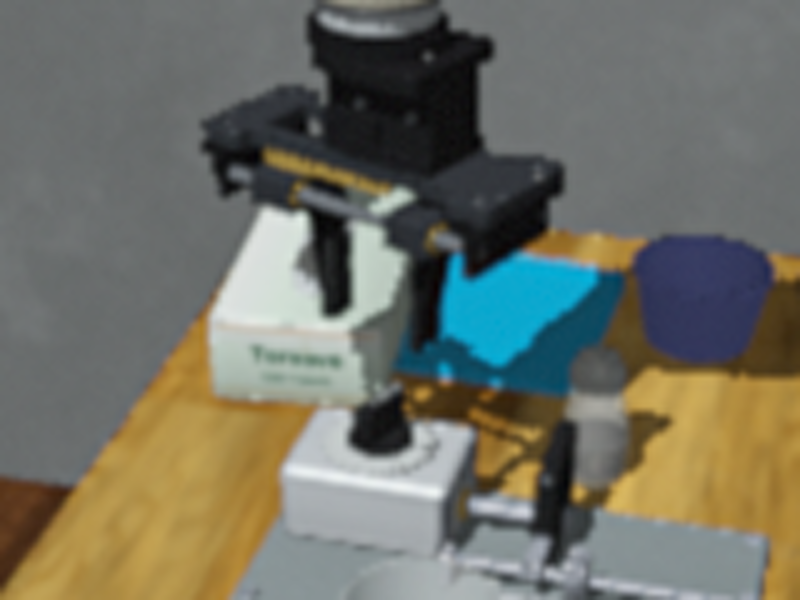

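Request:
step_arm([
  [0.6, [0, 0, 0.5], [0, 0, 0]],
  [0.6, [0, 0, 0.5], [0, 0, 0]],
  [0.6, [0, 0, 0.5], [0, 0, 0]],
  [0.6, [0, 0, 0.5], [0, 0, 0]],
  [0.6, [0, 0, 0.25], [0, 0, 0]],
  [0.6, [0, 0, 0.2], [0, 0, 0]],
  [0.6, [0, 0, 0], [0, 0, 0]],
])

```text
t: 5.65
tool_pos: [637.3, -91.2, 79.6]
ee_rot: [[0.394, 0.919, -0.003], [0.919, -0.394, 0.001], [-0.0, -0.003, -1.0]]
ft_force: [-0.1, -0.5, -0.4]
grip_width: 0.602
grasp_force: 0.0
```

Request:
step_arm([
  [0, [0, 0, 0], [0, 0, 0]],
  [0, [0, 0, 0], [0, 0, 0]],
  [0, [0, 0, 0], [0, 0, 0]],
  [0, [0, 0, 0], [0, 0, 0]],
  [0, [0, 0, 0], [0, 0, 0]],
  [0, [0, 0, 0], [0, 0, 0]],
])

```text
t: 6.15
tool_pos: [638.4, -91.6, 81.7]
ee_rot: [[0.395, 0.919, 0.001], [0.919, -0.395, -0.0], [0.0, 0.001, -1.0]]
ft_force: [-0.2, 0.3, -0.2]
grip_width: 0.233
grasp_force: 0.0
```

Request:
step_arm([
  [0.25, [0, 0, 0.12], [0, 0, 0]],
  [0, [0, 0, 0], [0, 0, 0]],
  [0, [0, 0, 0], [0, 0, 0]],
  [0, [0, 0, 0], [0, 0, 0]],
  [0, [0, 0, 0], [0, 0, 0]],
  [0, [0, 0, 0], [0, 0, 0]],
  [0, [0, 0, 0], [0, 0, 0]],
])

```text
t: 6.73
tool_pos: [638.3, -91.6, 78.1]
ee_rot: [[0.395, 0.919, 0.0], [0.919, -0.395, -0.0], [0.0, 0.0, -1.0]]
ft_force: [1.5, -0.4, -2.9]
grip_width: 0.146
grasp_force: 30.0
```

Request:
step_arm([
  [0, [0, 0, 0], [0, 0, 0.03]],
  [0, [0, 0, 0], [0, 0, 0.05]],
  [0, [0, 0, 0], [0, 0, 0.05]],
  [0, [0, 0, 0], [0, 0, 0.05]],
  [0, [0, 0, 0], [0, 0, 0.05]],
  [0, [0, 0, 0], [0, 0, 0.05]],
  [0, [0, 0, 0], [0, 0, 0.05]],
  [0, [0, 0, 0], [0, 0, 0.05]],
])

```text
t: 7.4
tool_pos: [638.7, -92.0, 78.1]
ee_rot: [[0.934, 0.357, 0.001], [0.357, -0.934, -0.001], [0.001, 0.001, -1.0]]
ft_force: [2.0, -1.9, -2.2]
grip_width: 0.144
grasp_force: 30.0
```

Request:
step_arm([
  [0, [0, 0, 0], [0, 0, 0.05]],
  [0, [0, 0, 0], [0, 0, 0.05]],
  [0, [0, 0, 0], [0, 0, 0.05]],
  [0, [0, 0, 0], [0, 0, 0.03]],
  [0, [0, 0, 0], [0, 0, 0.009]],
  [0, [0, 0, 0], [0, 0, 0]],
  [0, [0, 0, 0], [0, 0, 0]],
])

```text
t: 7.98
tool_pos: [638.7, -92.3, 78.1]
ee_rot: [[1.0, -0.025, 0.001], [-0.025, -1.0, -0.001], [0.001, 0.001, -1.0]]
ft_force: [2.7, -4.4, -5.3]
grip_width: 0.148
grasp_force: 30.0
```

Request:
step_arm([
  [0.3, [0, 0, 0], [0, 0, 0]],
  [0.5, [0, 0, 0], [0, 0, 0]],
  [0.5, [0, 0, 0], [0, 0, 0]],
  [0.5, [0, 0, -0.4], [0, 0, 0]],
  [0.5, [0, 0, -0.8], [0, 0, 0]],
  [0.5, [0, 0, -0.8], [0, 0, 0]],
  [0.5, [0, 0, -0.8], [0, 0, 0]],
  [0.5, [-0.79, 0.9, -0.45], [0, 0, 0]],
])

```text
t: 8.65
tool_pos: [622.1, -110.9, 163.3]
ee_rot: [[1.0, -0.022, 0.009], [-0.022, -1.0, -0.0], [0.009, 0.0, -1.0]]
ft_force: [0.6, -0.0, 0.6]
grip_width: 0.498
grasp_force: 0.0
```

Request:
step_arm([
  [0.5, [-0.79, 0.9, -0.45], [0, 0, 0]],
  [0.5, [-0.79, 0.9, -0.45], [0, 0, 0]],
  [0.5, [-0.79, 0.9, -0.45], [0, 0, 0]],
  [0.5, [-0.79, 0.9, -0.45], [0, 0, 0]],
  [0.5, [-0.79, 0.9, -0.45], [0, 0, 0]],
  [0.5, [-0.79, 0.9, -0.45], [0, 0, 0]],
  [0.5, [0, 0, 0], [0, 0, -0.055]],
  [0.5, [0, 0, 0], [0, 0, -0.055]],
])

```text
t: 9.32
tool_pos: [495.1, -246.8, 229.2]
ee_rot: [[0.979, 0.205, 0.002], [0.205, -0.979, -0.001], [0.002, 0.002, -1.0]]
ft_force: [-0.2, 0.6, 0.1]
grip_width: 0.5
grasp_force: 0.0
```

Request:
step_arm([
  [0.5, [0, 0, 0], [0, 0, -0.055]],
  [0.5, [0, 0, 0], [0, 0, -0.055]],
  [0.5, [0, 0, 0], [0, 0, -0.055]],
  [0.5, [0, 0, 0], [0, 0, -0.055]],
  [0.5, [0, 0, 0], [0, 0, -0.055]],
  [0.5, [0, 0, 0], [0, 0, -0.055]],
  [0.5, [0, 0, 0], [0, 0, -0.055]],
  [0.5, [0, 0, 0], [0, 0, -0.055]],
])

```text
t: 9.98
tool_pos: [495.7, -244.8, 228.1]
ee_rot: [[0.425, 0.905, 0.001], [0.905, -0.425, 0.0], [0.0, 0.0, -1.0]]
ft_force: [1.0, 0.5, -0.5]
grip_width: 0.499
grasp_force: 0.0
```

Request:
step_arm([
  [0.5, [0, 0, 0], [0, 0, -0.055]],
  [0.5, [0, 0, 0], [0, 0, -0.055]],
  [0.5, [0, 0, 0], [0, 0, -0.055]],
  [0.5, [0, 0, 0], [0, 0, -0.034]],
  [0.5, [0, 0, 0], [0, 0, 0]],
])

```text
t: 10.4
tool_pos: [495.7, -244.9, 228.0]
ee_rot: [[0.027, 1.0, 0.001], [1.0, -0.027, -0.0], [-0.0, 0.001, -1.0]]
ft_force: [0.2, 0.5, 0.7]
grip_width: 0.501
grasp_force: 0.0
```

```bash
cat >> h.py <<'E'
def rect(c,K,R,t,p,x0,x1,y0,y1,z,s):
    q=np.float32([proj(K,R,t,W(p,(x,y,z))) for x,y in((x1,y1),(x1,y0),(x0,y0),(x0,y1))])
    w,h=int((y1-y0)*s),int((x1-x0)*s)
    return cv2.warpPerspective(c['color'][:,:,::-1],cv2.getPerspectiveTransform(q,np.float32([(0,0),(w,0),(w,h),(0,h)])),(w,h),flags=cv2.INTER_CUBIC)
E
python3 - <<'E'
from h import *
p=np.load('p.npy')
C={n:cam(n) for n in('top','side')}
for n in C:
  for l in('set_marker','telltale_tip','slide_index','handle_grip'):
    print(n,l,[(np.round(r['box'],1).tolist(),round(r['confidence'],2)) for r in look_for(l,n)][:2])
im=np.zeros((590,800,3),np.uint8)
a=rect(*C['top'],p,55,115,-60,0,95,6);im[:360,:360]=a
b=rect(*C['top'],p,-145,-10,15,70,33,4.3);im[:b.shape[0],380:380+b.shape[1]]=b
c=C['side'][0]['color'][212:250,242:322,::-1];c=cv2.resize(c,None,fx=4.5,fy=4.5,interpolation=cv2.INTER_CUBIC);im[380:380+c.shape[0],:360]=c
print(b.shape,c.shape);cv2.imwrite('pics/r1.png',im);s=state();print(s['t'],s['tool_pos'],s['ee_rot'])
E
```

```text
top set_marker []
top telltale_tip [([241.5, 218.3, 254.0, 225.9], 0.56)]
top slide_index [([246.6, 197.5, 281.4, 218.0], 0.54)]
top handle_grip [([243.3, 193.9, 280.3, 215.7], 0.72)]
side set_marker []
side telltale_tip [([271.5, 217.1, 279.3, 230.7], 0.6)]
side slide_index [([254.4, 194.1, 274.0, 224.9], 0.53)]
side handle_grip [([253.9, 194.9, 274.1, 224.7], 0.66), ([226.5, 190.2, 243.6, 200.2], 0.33)]
(580, 236, 3) (171, 360, 3)
10.9 [ 495.80154707 -245.29979929  227.04833651] [[ 2.88692910e-02  9.99583193e-01 -6.94897474e-05]
 [ 9.99583193e-01 -2.88692864e-02  6.53812448e-05]
 [ 6.33478740e-05 -7.13482938e-05 -9.99999995e-01]]
```

View pics/r1.png

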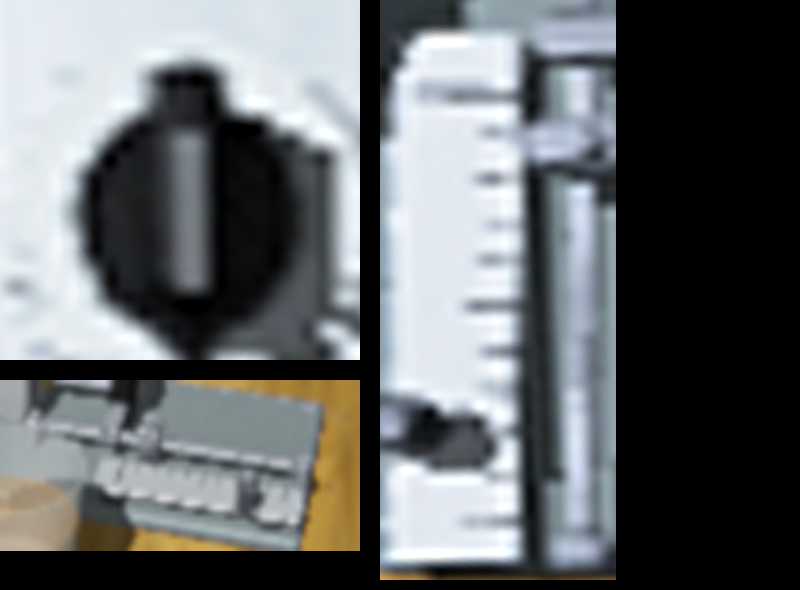

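```bash
python3 - <<'E'
from h import *
p=np.load('p.npy')
C={n:cam(n) for n in('top','side')}
im=np.zeros((600,800,3),np.uint8)
b=rect(*C['top'],p,-145,-90,20,75,33,7.2);im[:b.shape[0],:b.shape[1]]=b
b=rect(*C['side'],p,-145,-90,20,75,33,7.2);im[:b.shape[0],400:400+b.shape[1]]=b
b=rect(*C['top'],p,-60,-30,20,75,33,6);im[400:400+b.shape[0],:b.shape[1]]=b
b=rect(*C['side'],p,-60,-30,20,75,33,6);im[400:400+b.shape[0],400:400+b.shape[1]]=b
cv2.imwrite('pics/r2.png',im)
for n in C:
  for l in('set_marker','telltale_tip'):
    for r in cut_out(l,n)[:1]:
        v,u=np.nonzero(r['region']);print(n,l,r['box'],r['confidence'],u.mean(),v.mean(),len(u))
E
```

```text
top set_marker [242.5, 192.8, 283.0, 217.2] 0.25 262.13271604938274 209.51543209876544 324
top telltale_tip [240.6, 218.6, 252.6, 224.6] 0.45 245.375 220.175 40
side telltale_tip [270.4, 219.4, 276.1, 228.2] 0.56 274.77777777777777 224.55555555555554 36
```

View pics/r2.png

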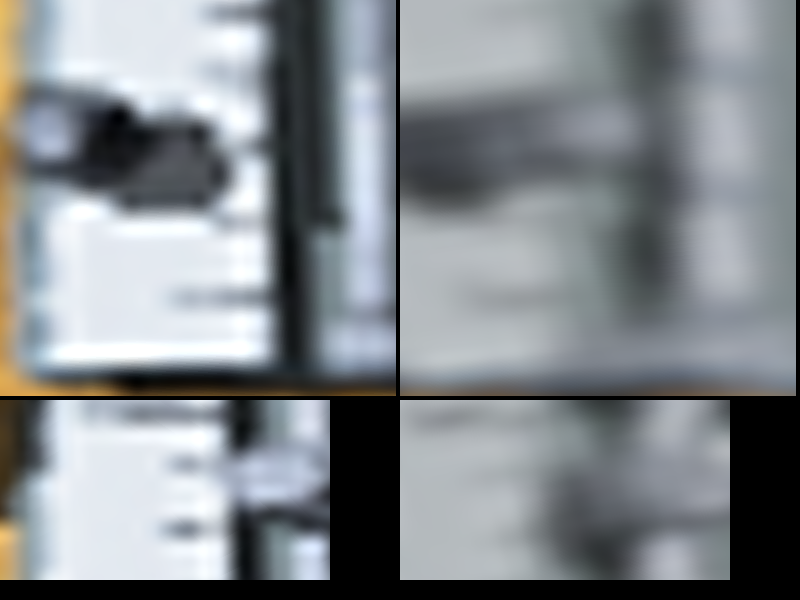

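```bash
python3 - <<'E'
from h import *
p=np.load('p.npy')
c=cam('top');s=cam('side')
for x in(-22,-8):
  for y in(-65,5): print(x,y,proj(*c[1:],W(p,(x,y,80))),'side',proj(*s[1:],W(p,(x,y,80))))
g=cv2.cvtColor(c[0]['color'],cv2.COLOR_RGB2GRAY).astype(int)
print(g[203:220,[262,266,270,274]].T)
st=state();t=W(p,(-15,-42,45));d=t-st['tool_pos'];print(t,d,np.array(st['ee_rot']).T@d/25)
E
```

```text
-22 -65 [279.77049751 210.31064525] side [273.80366372 192.39718045]
-22 5 [252.63788654 209.92699909] side [269.19410227 205.15343144]
-8 -65 [279.80377585 204.93897272] side [269.11157343 191.73953776]
-8 5 [252.75291556 204.56972819] side [264.23965028 204.42496193]
[[152 153 156 159  38  24  31  36  21   9  12  13  48  50  56 159 157]
 [205 198 201 204  45  21  30  35  25  10   9  31  65  53  48  58 162]
 [ 51  49  50  52  30  23  32  36  25   8   6  13  42  55  52  55  55]
 [158 157 159 156  73  22  29  34  27  10  11   9  33  56  54  55  50]]
[ 537.46059206 -101.21781191   45.        ] [  41.66675733  144.07839986 -182.00952386] [5.80798048 1.50163141 7.28065512]
```

Request:
step_arm([
  [0.5, [0.97, 0.24, 0.4], [0, 0, 0]],
  [0.5, [0.97, 0.24, 0.4], [0, 0, 0]],
  [0.5, [0.97, 0.24, 0.4], [0, 0, 0]],
  [0.5, [0.97, 0.24, 0.4], [0, 0, 0]],
  [0.5, [0.97, 0.24, 0.4], [0, 0, 0]],
  [0.5, [0.97, 0.24, 0.4], [0, 0, 0]],
  [0.5, [0, 0, 0], [0, 0, 0]],
])

```text
t: 11.88
tool_pos: [535.0, -96.5, 165.2]
ee_rot: [[0.025, 1.0, -0.004], [1.0, -0.025, 0.003], [0.003, -0.004, -1.0]]
ft_force: [-0.6, 0.1, -0.3]
grip_width: 0.503
grasp_force: 0.0
```

Request:
step_arm([
  [0.5, [0, 0, 0.8], [0, 0, 0]],
  [0.5, [0, 0, 0.8], [0, 0, 0]],
  [0.5, [0, 0, 0], [0, 0, 0]],
  [0.5, [0, 0, 0], [0, 0, 0]],
])

```text
t: 12.22
tool_pos: [535.3, -101.1, 126.5]
ee_rot: [[0.029, 1.0, -0.002], [1.0, -0.029, 0.001], [0.001, -0.002, -1.0]]
ft_force: [0.4, -0.4, 1.0]
grip_width: 0.501
grasp_force: 0.0
```

Request:
step_arm([
  [0.5, [0, 0, 0.6], [0, 0, 0]],
  [0.5, [0, 0, 0.7], [0, 0, 0]],
  [0.5, [0, 0, 0.7], [0, 0, 0]],
  [0.5, [0, 0, 0.6], [0, 0, 0]],
  [0.5, [0, 0, 0.4], [0, 0, 0]],
  [0.5, [0, 0, 0.23], [0, 0, 0]],
  [0.5, [0, 0, 0], [0, 0, 0]],
  [0.5, [0, 0, 0], [0, 0, 0]],
])

```text
t: 12.88
tool_pos: [536.5, -101.3, 46.9]
ee_rot: [[0.029, 1.0, 0.001], [1.0, -0.029, -0.0], [-0.0, 0.001, -1.0]]
ft_force: [-0.3, -0.4, -0.5]
grip_width: 0.499
grasp_force: 0.0
```

Request:
step_arm([
  [0.4, [0, 0, 0], [0, 0, 0]],
  [0.3, [0, 0, 0], [0, 0, 0]],
  [0.2, [0, 0, 0], [0, 0, 0]],
  [0, [0, 0, 0], [0, 0, 0]],
  [0, [0, 0, 0], [0, 0, 0]],
  [0, [0, 0, 0], [0, 0, 0]],
  [0, [0, 0, 0], [0, 0, 0]],
])

```text
t: 13.47
tool_pos: [532.7, -100.5, 46.3]
ee_rot: [[0.028, 1.0, -0.007], [1.0, -0.028, 0.001], [0.001, -0.007, -1.0]]
ft_force: [-7.0, -2.1, 5.1]
grip_width: 0.159
grasp_force: 29.9
```

Request:
step_arm([
  [0, [0, -0.22, 0], [0, 0, 0]],
  [0, [0, -0.22, 0], [0, 0, 0]],
  [0, [0, -0.22, 0], [0, 0, 0]],
  [0, [0, -0.22, 0], [0, 0, 0]],
  [0, [0, -0.22, 0], [0, 0, 0]],
  [0, [0, -0.22, 0], [0, 0, 0]],
  [0, [0, -0.22, 0], [0, 0, 0]],
  [0, [0, -0.22, 0], [0, 0, 0]],
])

```text
t: 14.13
tool_pos: [494.9, -99.3, 46.3]
ee_rot: [[0.031, 1.0, 0.007], [1.0, -0.031, -0.0], [0.0, 0.007, -1.0]]
ft_force: [10.0, 7.6, -6.2]
grip_width: 0.16
grasp_force: 30.1
```

Request:
step_arm([
  [0, [0, -0.1, 0], [0, 0, 0]],
  [0, [0, 0, 0], [0, 0, 0]],
  [0, [0, 0, 0], [0, 0, 0]],
])

```text
t: 14.38
tool_pos: [492.2, -99.1, 46.4]
ee_rot: [[0.03, 1.0, 0.006], [1.0, -0.03, -0.0], [0.0, 0.006, -1.0]]
ft_force: [8.1, 6.9, -4.5]
grip_width: 0.157
grasp_force: 30.1
```

```bash
cat > m.py <<'E'
from h import *
import sys
p=np.load('p.npy');st=state();print(st['t'],st['tool_pos'],st['ft_force'])
C={n:cam(n) for n in('top','side')}
im=np.zeros((600,800,3),np.uint8)
b=rect(*C['top'],p,-145,-45,15,70,33,6);im[:b.shape[0],:b.shape[1]]=b[:600]
u=C['side'][0]['color'][218:250,262:308,::-1];u=cv2.resize(u,None,fx=9,fy=9,interpolation=cv2.INTER_CUBIC);im[:u.shape[0],380:380+u.shape[1]]=u[:,:420]
b=rect(*C['side'],p,-145,-45,10,75,33,4.5)[:300];b=rect(*C['side'],p,-135,-65,15,65,33,4.2);im[300:300+b.shape[0],380:380+b.shape[1]]=b
cv2.imwrite(f'pics/{sys.argv[1]}.png',im)
for n in C:
    for l in('set_marker','telltale_tip'):
        print(n,l,[(np.round(r['box'],1).tolist(),round(r['confidence'],2)) for r in look_for(l,n)][:1])
E
python3 m.py m1
```

```text
14.3833 [492.19079003 -99.14694668  46.35324526] [ 8.11676905  6.8607132  -4.52100707]
top set_marker [([261.7, 162.1, 271.6, 179.3], 0.17)]
top telltale_tip []
side set_marker []
side telltale_tip []
```

View pics/m1.png

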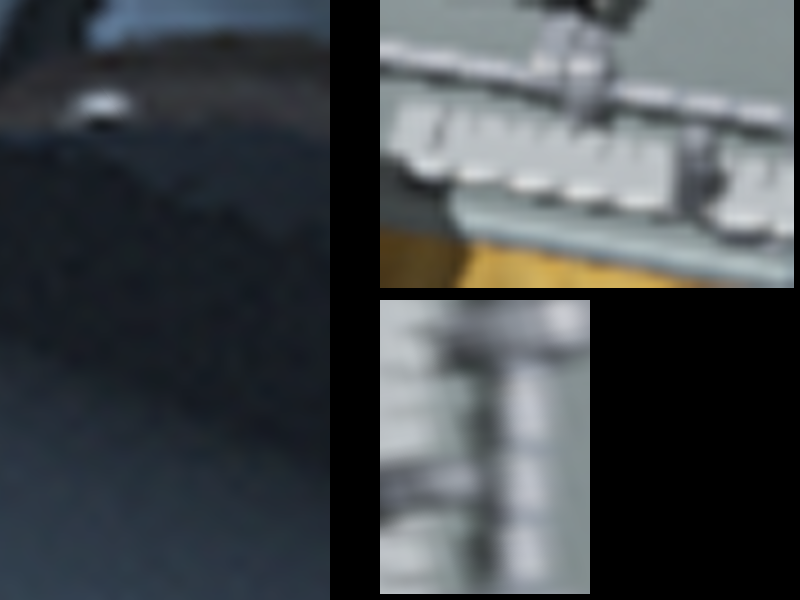

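```bash
cat >> h.py <<'E'
def inv(p,P):
    x,y,a=p;c,s=np.cos(a),np.sin(a);d=np.array(P)[:2]-[x,y];return np.array([c*d[0]+s*d[1],-s*d[0]+c*d[1]])
E
python3 - <<'E'
from h import *
p=np.load('p.npy');c=cam('side')
Q=lambda a,b:(262-.44+(a-380)/9,218-.44+b/9)
for n,a in(('tt',(578,125)),('mk',(702,128))): print(n,Q(*a),inv(p,onz(*c[1:],Q(*a),33)))
for y in(36,47):
  for x in(-80,-90,-105,-108,-111): 
    q=proj(*c[1:],W(p,(x,y,33)));print(x,y,((q-[261.56,217.56])*9+[380,0]).round())
g=cv2.cvtColor(c[0]['color'],cv2.COLOR_RGB2GRAY);print(g[222:242,276:306])
E
```

```text
tt (283.56, 231.4488888888889) [-72.70920564  50.92582772]
mk (297.3377777777778, 231.78222222222223) [-109.06134925   42.80763395]
-80 36 [610. 100.]
-90 36 [642. 105.]
-105 36 [691. 112.]
-108 36 [701. 114.]
-111 36 [711. 116.]
-80 47 [604. 121.]
-90 47 [637. 126.]
-105 47 [687. 134.]
-108 47 [697. 136.]
-111 47 [707. 137.]
[[146 146 144 147 159 163 156 133 144 154 139 132 136 138 144 145 143 143
  142 143 142 143 142 143 142 142 142 142 142 142]
 [143 144 147 161 164 162 154 145 148 144 133 125 138 145 143 143 143 143
  144 143 143 143 142 142 141 142 142 142 142 142]
 [154 149 155 180 180 169 152 171 178 167 149 121 133 142 143 142 142 142
  142 143 143 143 142 142 142 141 142 142 142 142]
 [177 170 168 182 187 179 155 192 202 187 155 112 122 138 142 141 141 141
  141 141 142 142 143 141 141 141 141 141 142 142]
 [158 174 168 160 157 151 131 158 164 154 127  96 119 140 145 143 142 140
  140 141 142 141 141 141 140 140 140 140 141 141]
 [ 91 110 121 126 131 130 125 144 149 142 122 120 154 166 170 169 166 161
  153 145 144 144 142 139 139 140 141 140 141 140]
 [ 92  89  77  78  87 
[... 1028 characters left out ...]
191 191 188 190 194 190
  153 106  99 108 100 113 163 172 186 192 184 159]
 [180 200 206 204 198 190 188 191 192 192 191 191 190 190 190 191 192 189
  150  99  83  86  78  81 124 168 191 195 183 163]
 [169 206 213 209 195 177 181 201 206 204 198 190 190 191 192 192 194 188
  144  90  75  74  65  68 116 177 192 190 178 172]
 [129 144 146 138 127 131 169 208 214 208 196 180 187 200 204 202 200 188
  139  87  75  72  66  90 143 184 192 191 188 188]
 [137 136 129 105  93  99 121 145 148 136 126 133 168 200 210 207 197 175
  130  86  75  82 100 134 178 192 193 192 191 192]
 [154 152 149 143 139 138 136 135 127 104  92 100 118 138 146 145 134 128
  120  92  78  93 131 165 197 203 203 200 196 190]]
```

Request:
step_arm([
  [0, [0.02, -0.16, 0], [0, 0, 0]],
  [0, [0, -0.16, 0], [0, 0, 0]],
  [0, [0, -0.16, 0], [0, 0, 0]],
  [0, [0, -0.16, 0], [0, 0, 0]],
  [0, [0, -0.16, 0], [0, 0, 0]],
  [0, [0, -0.16, 0], [0, 0, 0]],
  [0, [0, -0.16, 0], [0, 0, 0]],
  [0, [0, -0.16, 0], [0, 0, 0]],
])

```text
t: 15.4
tool_pos: [462.7, -98.2, 46.4]
ee_rot: [[0.031, 0.999, 0.011], [1.0, -0.031, -0.001], [-0.001, 0.011, -1.0]]
ft_force: [14.9, 11.3, -9.3]
grip_width: 0.159
grasp_force: 30.2
```

Request:
step_arm([
  [0, [0, 0, 0], [0, 0, 0]],
  [0, [0, 0, 0], [0, 0, 0]],
  [0, [0, 0, 0], [0, 0, 0]],
])

```text
t: 15.65
tool_pos: [462.3, -98.1, 46.4]
ee_rot: [[0.031, 0.999, 0.01], [1.0, -0.031, -0.001], [-0.001, 0.01, -1.0]]
ft_force: [13.3, 10.6, -8.8]
grip_width: 0.161
grasp_force: 30.1
```

```bash
python3 - <<'E'
from h import *
p=np.load('p.npy');c=cam('side');st=state();print(st['t'],st['tool_pos'],st['ft_force'])
cv2.imwrite('pics/side_a.png',c[0]['color'][:,:,::-1])
g=cv2.cvtColor(c[0]['color'],cv2.COLOR_RGB2GRAY);print('cols 286-305');print(g[222:240,286:306])
b=rect(*c,p,-125,-80,20,70,33,8)
u=cv2.resize(c[0]['color'][218:248,270:315,::-1],None,fx=8.5,fy=8.5,interpolation=cv2.INTER_CUBIC)
im=np.zeros((360,800,3),np.uint8);im[:,:400]=b[:360,:400];im[:u.shape[0],410:410+u.shape[1]]=u
cv2.imwrite('pics/m2.png',im)
E
```

```text
15.7 [462.31784661 -98.12316545  46.36551627] [12.95335749  9.52819043 -8.67232621]
cols 286-305
[[144 144 145 137 123 152 163 157 114 100 109  90  65  80 126 143 143 141
  142 142]
 [142 143 143 138 134 157 168 166 131 142 152 120  91 103 135 143 142 142
  141 142]
 [143 142 141 145 158 163 165 163 141 145 149 118 113 132 142 142 142 142
  142 141]
 [141 140 140 149 169 168 159 145 146 149 147 121 115 137 142 142 141 141
  142 142]
 [163 160 152 145 159 170 168 143 160 173 175 155 127 135 139 140 140 140
  141 142]
 [192 190 173 154 164 179 181 153 179 198 198 169 129 125 130 137 140 140
  140 141]
 [148 155 153 150 154 156 154 138 156 167 162 129 104 128 131 139 144 143
  141 140]
 [ 77  90 112 131 142 133 127 128 145 150 143 112 120 173 169 159 166 168
  165 162]
 [ 91  92  99 107 107  88  87 120 135 132 119  98 110 148 149 157 182 190
  193 192]
 [141 139 140 138 129  86  78 120 122 113 118 109  91  85  84  99 126 138
  147 156]
 [163 154 156 155 144 116 110 133 122 113 144 149 118  77  83  86  74  70
   76  89]
 [182 167 176 175 164 162 160 156 138 122 147 153 122  97 127 132 106  92
   89  90]
 [176 173 188 188 176 186 191 182 149 118 128 129 102 110 147 148 142 142
  139 136]
 [178 183 191 189 180 189 196 191 153 109 105 108  97 123 166 161 165 169
  162 148]
 [188 189 190 191 188 190 194 190 153 106 100 107 101 114 163 172 186 192
  185 159]
 [191 190 190 190 190 191 192 189 151  99  83  85  78  80 124 168 190 194
  183 162]
 [197 191 190 191 191 191 194 188 144  91  75  74  64  68 116 177 192 190
  178 172]
 [196 180 187 199 204 202 200 187 138  86  75  72  66  91 142 184 192 191
  187 188]]
```

View pics/m2.png

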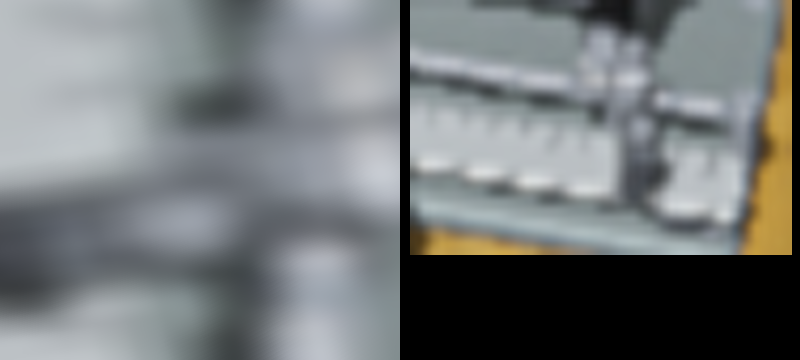

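```bash
python3 - <<'E'
from h import *
p=np.load('p.npy');c=cam('side')
for n,P in(('tt top back',(-102,12,45)),('tt top near',(-102,32,45)),('tt near bottom',(-102,32,21)),('tt tip',(-102,36,33)),('tt tip+6',(-108,36,33)),
 ('tt tip -6',(-96,36,33)),('mk tip',(-108,47,33)),('mk top near',(-108,68,43)),('mk near bot',(-108,68,23)),('mk top far',(-108,56,43)),('mk near -6',(-114,68,33)),('mk near +6',(-102,68,33)),
 ('pl corner',(-145,75,12)),('strip end +y',(-135,68,23)),('strip end -y',(-135,38,23))):
    print(n,P,proj(*c[1:],W(p,P)).round(2))
E
```

```text
tt top back (-102, 12, 45) [296.59 221.27]
tt top near (-102, 32, 45) [295.63 225.48]
tt near bottom (-102, 32, 21) [294.91 232.51]
tt tip (-102, 36, 33) [295.07 229.88]
tt tip+6 (-108, 36, 33) [297.27 230.23]
tt tip -6 (-96, 36, 33) [292.88 229.54]
mk tip (-108, 47, 33) [296.75 232.65]
mk top near (-108, 68, 43) [296.04 234.39]
mk near bot (-108, 68, 23) [295.41 240.35]
mk top far (-108, 56, 43) [296.63 231.68]
mk near -6 (-114, 68, 33) [297.98 237.75]
mk near +6 (-102, 68, 33) [293.47 237.02]
pl corner (-145, 75, 12) [308.66 247.52]
strip end +y (-135, 68, 23) [305.56 242.01]
strip end -y (-135, 38, 23) [306.76 235.17]
```

```bash
python3 - <<'E'
import cv2,numpy as np
np.set_printoptions(linewidth=200)
r=cv2.cvtColor(cv2.imread('pics/r2.png'),cv2.COLOR_BGR2GRAY)
print('marker rows 60-230 step4, x=-90-row/7.2');cols=[25,35,50,65,80,95,105,115,130,145,160,180,200,215]
print('    ',cols)
for v in range(60,232,6): print(v,round(-90-v/7.2,1),r[v,cols])
print('tt rows');cols=[215,225,235,245,255,265,275,290,305,320];print(cols)
for v in range(400,580,6): print(v,round(-30-(v-400)/6,1),r[v,cols])
s=cv2.resize(cv2.imread('pics/side0.png'),(512,384),interpolation=cv2.INTER_AREA);g=cv2.cvtColor(s,cv2.COLOR_BGR2GRAY);print('start side cols 266-284');print(g[216:232,266:285])
E
```

```text
marker rows 60-230 step4, x=-90-row/7.2
     [25, 35, 50, 65, 80, 95, 105, 115, 130, 145, 160, 180, 200, 215]
60 -98.3 [166 170 200 236 243 241 237 236 233 233 232 232 223 215]
66 -99.2 [170 174 205 241 249 247 241 238 235 233 232 233 216 200]
72 -100.0 [167 169 199 233 241 239 235 236 235 234 233 233 214 195]
78 -100.8 [153 149 173 206 214 218 221 234 243 238 237 237 220 203]
84 -101.7 [134 124 141 172 180 192 206 231 250 243 240 240 229 216]
90 -102.5 [117 103 114 134 144 159 178 207 240 241 236 233 236 229]
96 -103.3 [109  98 105 114 113 122 135 157 205 237 228 222 248 240]
102 -104.2 [114 109 117 112  99  96 100 100 157 232 219 208 254 249]
108 -105.0 [125 127 135 119  92  71  65  47 102 211 197 184 242 244]
114 -105.8 [135 142 150 126  85  49  35  10  60 165 158 148 194 224]
120 -106.7 [146 153 157 134  86  41  23   3  37 112 113 114 133 193]
126 -107.5 [154 161 162 144  92  38  19   9  28  65  76  85  78 162]
132 -108.3 [155 165 170 151  90  31  15  10  18  29  50  67  47 140]
138 -109.2 [148 167 182 157  84  27  15  13  17  20  47  69  48 130]
144 -110.0 [136 164 189 161  80  
[... 3181 characters left out ...]
19 113 112 106 136 167 159 147 136 112 119 132 133 133 133 133 132]
 [144 139 129 158 167 157 151 150 145 149 146 116 118 127 125 129 133 134 133]
 [132 120 108 134 152 164 159 147 142 140 130 111 132 144 141 144 145 142 138]
 [105  84  65  74  96 121 130 133 135 126 109 106 148 172 174 172 165 162 162]
 [117  85  59  62  83  99 108 113 113 105  90  81 103 127 139 150 153 164 173]
 [134 111  92  98 120 125 117 105  96  89  78  61  56  67  87 111 117 125 129]
 [153 149 136 139 149 144 122 103  92  81  76  66  64  78  90  99  99  94  80]
 [174 173 158 164 169 157 138 133 125 105 104 104 106 116 125 127 125 117  98]
 [182 179 171 177 179 170 165 173 169 148 152 159 154 144 149 149 142 137 134]]
```

Request:
step_arm([
  [0, [0, -0.08, 0], [0, 0, 0]],
  [0, [0, -0.08, 0], [0, 0, 0]],
  [0, [0, -0.07, 0], [0, 0, 0]],
  [0, [0, 0, 0], [0, 0, 0]],
  [0, [0, 0, 0], [0, 0, 0]],
])

```text
t: 16.17
tool_pos: [457.0, -97.9, 46.4]
ee_rot: [[0.031, 0.999, 0.011], [1.0, -0.031, -0.001], [-0.001, 0.011, -1.0]]
ft_force: [14.3, 11.8, -9.0]
grip_width: 0.158
grasp_force: 30.2
```

```bash
cat > v.py <<'E'
from h import *
import sys
np.set_printoptions(linewidth=200)
c=cam('side');st=state();print(st['t'],st['tool_pos'],st['ft_force'])
cv2.imwrite(f'pics/side_{sys.argv[1]}.png',c[0]['color'][:,:,::-1])
g=cv2.cvtColor(c[0]['color'],cv2.COLOR_RGB2GRAY);print('cols 290-304, rows 222-240');print(g[222:240,290:305])
cv2.imwrite(f'pics/{sys.argv[1]}.png',cv2.resize(c[0]['color'][216:246,280:320,::-1],None,fx=20,fy=20,interpolation=cv2.INTER_CUBIC))
E
python3 v.py b
```

```text
16.2167 [456.99026367 -97.9451829   46.37480781] [14.19749806 11.61268074 -8.82391845]
cols 290-304, rows 222-240
[[147 139 121 150 162 155 115 102 105  84  68  97 131 143 144]
 [143 137 133 157 167 168 145 153 157 118  91 125 143 143 142]
 [140 145 159 164 165 165 154 158 155 123 105 133 144 143 142]
 [140 149 172 169 160 145 145 145 140 132 125 137 142 142 142]
 [144 148 169 172 166 150 168 168 158 142 130 136 141 140 142]
 [167 162 174 178 178 164 191 192 177 137 116 124 129 137 140]
 [186 176 161 155 155 145 159 159 148 113 108 104 112 134 141]
 [141 151 137 133 140 141 148 148 138 116 142 146 154 164 166]
 [ 97  93  84  89 109 128 139 134 121 104 132 155 182 190 194]
 [130 106  87  70  83 117 134 129 112  83  81 101 128 138 148]
 [149 143 135 109  97 120 150 152 127  79  62  79  74  69  75]
 [164 165 165 154 136 129 149 154 122  75  81 117 106  93  89]
 [176 185 191 183 154 124 129 129  99  87 118 139 143 142 140]
 [181 190 196 191 155 110 105 108  96 119 164 160 166 169 162]
 [188 191 193 190 154 105  99 108  99 113 164 173 187 192 184]
 [190 191 192 189 151  99  84  85  78  80 124 168 191 194 183]
 [191 191 193 188 144  91  75  73  63  68 117 177 193 190 178]
 [204 203 199 187 138  87  75  71  67  90 142 184 192 191 188]]
```

View pics/b.png

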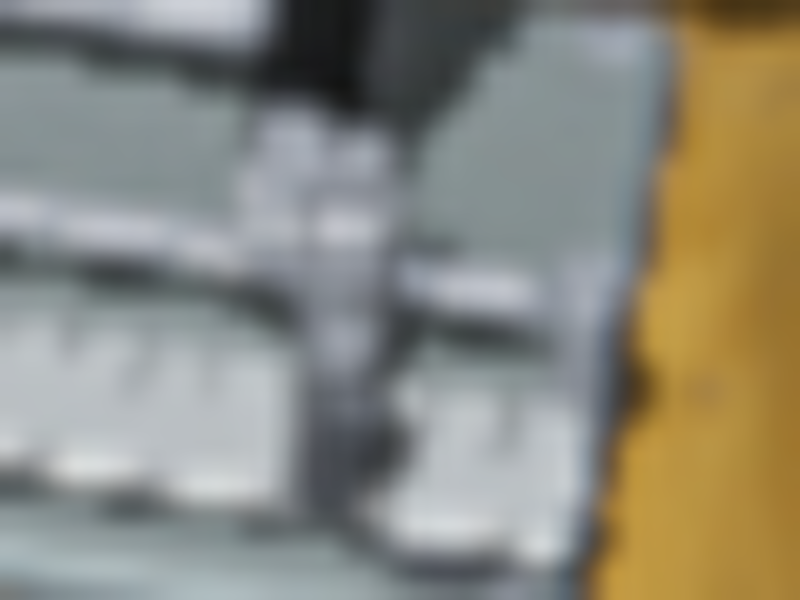

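Request:
step_arm([
  [0, [0, -0.04, 0], [0, 0, 0]],
  [0, [0, -0.025, 0], [0, 0, 0]],
  [0, [0, 0, 0], [0, 0, 0]],
  [0, [0, 0, 0], [0, 0, 0]],
  [0, [0, 0, 0], [0, 0, 0]],
])

```text
t: 16.63
tool_pos: [455.7, -97.9, 46.3]
ee_rot: [[0.031, 0.999, 0.011], [1.0, -0.031, -0.001], [-0.001, 0.011, -1.0]]
ft_force: [14.4, 11.3, -9.5]
grip_width: 0.164
grasp_force: 30.2
```

```bash
python3 v.py c | head -14
```

```text
16.6833 [455.71072829 -97.90269859  46.35049192] [15.84627142 11.58870594 -9.49342788]
cols 290-304, rows 222-240
[[145 143 134 148 158 161 155 112  99  88  65  65  99 135 144]
 [143 139 139 168 170 161 143 136 152 132  94  99 129 142 143]
 [141 139 142 161 165 158 140 153 162 142 118 131 141 143 142]
 [141 140 145 158 164 165 156 155 148 130 120 136 143 142 142]
 [145 148 163 168 170 172 185 178 163 148 123 132 140 141 141]
 [171 173 182 178 169 162 195 195 181 155 118 120 130 137 141]
 [189 190 171 155 146 132 158 160 153 134  97  94 111 134 141]
 [139 140 134 131 127 123 143 150 147 129 112 131 155 165 166]
 [ 94  80  79  88  97 115 136 146 135 116 124 152 181 190 194]
 [131 106  87  69  71 102 132 134 119  95  86  97 120 136 148]
 [150 144 135 110  92 107 146 152 127  88  59  53  59  68  75]
 [164 166 165 156 139 128 149 154 123  79  62  65  85  91  90]
```

Request:
step_arm([
  [0, [0, -0.025, 0], [0, 0, 0]],
  [0, [0, 0, 0], [0, 0, 0]],
  [0, [0, 0, 0], [0, 0, 0]],
  [0, [0, 0, 0], [0, 0, 0]],
  [0, [0, 0, 0], [0, 0, 0]],
  [0, [0, 0, 0], [0, 0, 0]],
  [0, [0, 0, 0], [0, 0, 0]],
  [0, [0, 0, 0], [0, 0, 0]],
])

```text
t: 17.35
tool_pos: [455.2, -97.9, 46.4]
ee_rot: [[0.032, 0.999, 0.011], [1.0, -0.031, -0.002], [-0.001, 0.011, -1.0]]
ft_force: [15.3, 11.6, -9.2]
grip_width: 0.158
grasp_force: 30.2
```

Request:
step_arm([
  [0, [0, 0, 0], [0, 0, 0]],
  [0, [0, 0, 0], [0, 0, 0]],
  [0, [0, 0, 0], [0, 0, 0]],
  [0, [0, 0, 0], [0, 0, 0]],
  [0, [0, 0, 0], [0, 0, 0]],
  [0, [0, 0, 0], [0, 0, 0]],
  [0, [0, 0, 0], [0, 0, 0]],
  [0, [0, 0, 0], [0, 0, 0]],
])

```text
t: 18.02
tool_pos: [455.2, -97.9, 46.4]
ee_rot: [[0.031, 0.999, 0.011], [1.0, -0.031, -0.002], [-0.001, 0.011, -1.0]]
ft_force: [15.7, 11.9, -10.2]
grip_width: 0.158
grasp_force: 30.2
```

Request:
step_arm([
  [0, [0, 0, 0], [0, 0, 0]],
  [0, [0, 0, 0], [0, 0, 0]],
  [0, [0, 0, 0], [0, 0, 0]],
  [0, [0, 0, 0], [0, 0, 0]],
  [0, [0, 0, 0], [0, 0, 0]],
  [0, [0, 0, 0], [0, 0, 0]],
  [0, [0, 0, 0], [0, 0, 0]],
  [0, [0, 0, 0], [0, 0, 0]],
])

```text
t: 18.68
tool_pos: [455.2, -97.9, 46.4]
ee_rot: [[0.031, 0.999, 0.011], [1.0, -0.031, -0.002], [-0.001, 0.011, -1.0]]
ft_force: [15.0, 11.5, -8.4]
grip_width: 0.157
grasp_force: 30.2
```

Request:
step_arm([
  [0, [0, 0, 0], [0, 0, 0]],
  [0, [0, 0, 0], [0, 0, 0]],
  [0, [0, 0, 0], [0, 0, 0]],
  [0, [0, 0, 0], [0, 0, 0]],
])

```text
t: 19.02
tool_pos: [455.2, -97.9, 46.4]
ee_rot: [[0.031, 0.999, 0.011], [1.0, -0.031, -0.002], [-0.001, 0.011, -1.0]]
ft_force: [16.3, 12.6, -8.8]
grip_width: 0.16
grasp_force: 30.2
```

Request:
step_arm([
  [0, [0, 0.08, 0], [0, 0, 0]],
  [0, [0, 0.16, 0], [0, 0, 0]],
  [0, [0, 0.16, 0], [0, 0, 0]],
  [0, [0, 0.16, 0], [0, 0, 0]],
  [0, [0, 0.16, 0], [0, 0, 0]],
  [0, [0, 0.16, 0], [0, 0, 0]],
  [0, [0, 0.16, 0], [0, 0, 0]],
  [0, [0, 0.16, 0], [0, 0, 0]],
])

```text
t: 19.68
tool_pos: [483.6, -98.8, 46.4]
ee_rot: [[0.03, 1.0, 0.008], [1.0, -0.03, -0.001], [-0.001, 0.008, -1.0]]
ft_force: [10.1, 5.7, -6.2]
grip_width: 0.159
grasp_force: 30.1
```

Request:
step_arm([
  [0, [0, 0.16, 0], [0, 0, 0]],
  [0, [0, 0.16, 0], [0, 0, 0]],
  [0, [0, 0.16, 0], [0, 0, 0]],
  [0, [0, 0.16, 0], [0, 0, 0]],
  [0, [0, 0.16, 0], [0, 0, 0]],
  [0, [0, 0.16, 0], [0, 0, 0]],
  [0, [0, 0.16, 0], [0, 0, 0]],
  [0, [0, 0.16, 0], [0, 0, 0]],
])

```text
t: 20.35
tool_pos: [513.7, -99.9, 46.4]
ee_rot: [[0.029, 1.0, 0.005], [1.0, -0.029, -0.001], [-0.001, 0.005, -1.0]]
ft_force: [4.4, 2.5, -2.9]
grip_width: 0.158
grasp_force: 30.0
```

Request:
step_arm([
  [0, [0, 0.16, 0], [0, 0, 0]],
  [0, [0, 0.16, 0], [0, 0, 0]],
  [0, [0, 0.12, 0], [0, 0, 0]],
  [0, [0, 0.08, 0], [0, 0, 0]],
  [0, [0, 0.06, 0], [0, 0, 0]],
  [0, [0, 0.06, 0], [0, 0, 0]],
  [0, [0, 0.05, 0], [0, 0, 0]],
  [0, [0, 0, 0], [0, 0, 0]],
])

```text
t: 21.02
tool_pos: [528.9, -100.4, 46.4]
ee_rot: [[0.029, 1.0, 0.0], [1.0, -0.029, -0.0], [-0.0, 0.0, -1.0]]
ft_force: [1.9, 0.1, -1.0]
grip_width: 0.157
grasp_force: 30.0
```

Request:
step_arm([
  [0, [0, 0.05, 0], [0, 0, 0]],
  [0, [0, 0.05, 0], [0, 0, 0]],
  [0, [0, 0.05, 0], [0, 0, 0]],
  [0, [0, 0.04, 0], [0, 0, 0]],
  [0, [0, 0, 0], [0, 0, 0]],
  [0, [0, 0, 0], [0, 0, 0]],
])

```text
t: 21.52
tool_pos: [532.6, -100.5, 46.3]
ee_rot: [[0.028, 1.0, -0.002], [1.0, -0.028, -0.0], [-0.0, -0.002, -1.0]]
ft_force: [-2.1, -2.6, 0.4]
grip_width: 0.155
grasp_force: 30.0
```

Request:
step_arm([
  [0.2, [0, 0, 0], [0, 0, 0]],
  [0.3, [0, 0, 0], [0, 0, 0]],
  [0.5, [0, 0, 0], [0, 0, 0]],
  [0.5, [0, 0, 0], [0, 0, 0]],
  [0.5, [0, 0, -0.3], [0, 0, 0]],
  [0.5, [0, 0, -0.8], [0, 0, 0]],
  [0.5, [0, 0, -0.9], [0, 0, 0]],
  [0.5, [0, 0, -0.9], [0, 0, 0]],
])

```text
t: 22.18
tool_pos: [533.0, -100.0, 119.6]
ee_rot: [[0.028, 1.0, -0.001], [1.0, -0.028, 0.001], [0.001, -0.001, -1.0]]
ft_force: [1.3, -0.7, -0.2]
grip_width: 0.488
grasp_force: 0.0
```

Request:
step_arm([
  [0.5, [0, 0, -0.9], [0, 0, 0]],
  [0.5, [-0.4, 0, -0.9], [0, 0, 0]],
  [0.5, [-0.95, 0, -0.4], [0, 0, 0]],
  [0.5, [-0.95, 0, -0.4], [0, 0, 0]],
  [0.5, [-0.95, 0, -0.4], [0, 0, 0]],
  [0.5, [-0.95, 0, -0.4], [0, 0, 0]],
  [0.5, [-0.95, 0, 0], [0, 0, 0]],
  [0.5, [-0.95, 0, 0], [0, 0, 0]],
])

```text
t: 22.85
tool_pos: [529.3, -253.9, 205.4]
ee_rot: [[0.028, 1.0, 0.002], [1.0, -0.028, -0.001], [-0.001, 0.002, -1.0]]
ft_force: [-0.7, -0.2, 0.3]
grip_width: 0.5
grasp_force: 0.0
```

```bash
python3 - <<'E'
from h import *
np.set_printoptions(linewidth=200)
p=np.load('p.npy');st=state();print(st['t'],st['tool_pos'])
C={n:cam(n) for n in('top','side')}
for n in C: cv2.imwrite(f'pics/{n}_end.png',C[n][0]['color'][:,:,::-1])
a=rect(*C['top'],p,-135,-85,15,70,33,8)
im=np.zeros((600,800,3),np.uint8);im[:400,:390]=a[:400,:390]
a=C['top'][0]['color'][150:265,215:295,::-1];a=cv2.resize(a,None,fx=5,fy=5,interpolation=cv2.INTER_CUBIC);im[:575,395:795]=a
cv2.imwrite('pics/e.png',im)
q=proj(*C['top'][1:],W(p,(-108,47,33)));print(q)
g=cv2.cvtColor(C['top'][0]['color'],cv2.COLOR_RGB2GRAY);print('rows 236-254 cols 228-250');print(g[236:254,228:251])
g=cv2.cvtColor(C['side'][0]['color'],cv2.COLOR_RGB2GRAY);print('rows 222-240 cols 290-304');print(g[222:241,290:305])
E
```

```text
22.85 [ 529.2855802  -253.86928749  205.35684189]
[237.01998927 244.0900458 ]
rows 236-254 cols 228-250
[[173 173 224 241 238 236 238 237 237 239 242 246 217 103  50  49 124 169 189 163 133 169 123]
 [175 174 226 241 237 237 237 238 237 239 240 245 211  96  51  48 122 174 167 127 134 167 119]
 [175 171 222 241 236 237 237 237 237 224 179 152 119  56  52  49 121 186 177 125 133 166 120]
 [165 180 228 241 237 237 238 237 237 240 243 249 210  80  52  50 123 184 172 121 135 166 121]
 [175 193 233 241 238 238 238 237 238 238 241 246 206  78  49  47 118 184 172 115 132 166 117]
 [171 191 235 245 241 241 240 238 237 223 202 206 149  50  55  53 121 182 166 131 149 165 118]
 [117 112 133 145 172 230 247 241 239 242 231 210 153  92 126 134 150 166 164 159 162 135  77]
 [137 154 125  82  58  46 197 192 189 247 245 247 218 172 193 186 182 185 184 181 186 136  50]
 [164 181 154  73  21  20  44  72  81  73 201 238 201 185 199 195 190 200 197 134 151 152  50]
 [135 185 149  45  24  27  34  71  88  71 153 185 133 151 200 195 166 173 162  92 156 151  47]
 [ 96  75  60  44  35  35  73  92  91  88  83 
[... 1238 characters left out ...]
9 161]
 [ 90  75  74  80  90 118 134 138 131 114  98 140 176 185 188]
 [126 100  87  85  88 104 126 130 117 101  76  88 114 132 143]
 [144 138 135 133 126 122 143 148 128  91  59  50  56  65  72]
 [159 160 160 154 141 127 144 148 119  76  59  63  82  88  86]
 [170 180 185 177 149 119 124 125  94  79 103 107 129 138 134]
 [175 184 191 185 149 105 101 104  90 108 158 152 160 164 157]
 [183 185 188 184 148 102  95 103  96 108 159 168 182 187 179]
 [185 185 187 183 145  95  80  81  75  76 120 164 185 189 178]
 [186 186 188 183 138  87  72  70  61  64 112 172 187 185 172]
 [198 197 194 181 134  84  71  70  64  86 137 178 187 185 182]
 [205 201 192 169 125  82  70  77  95 130 172 187 187 186 186]]
```

View pics/e.png

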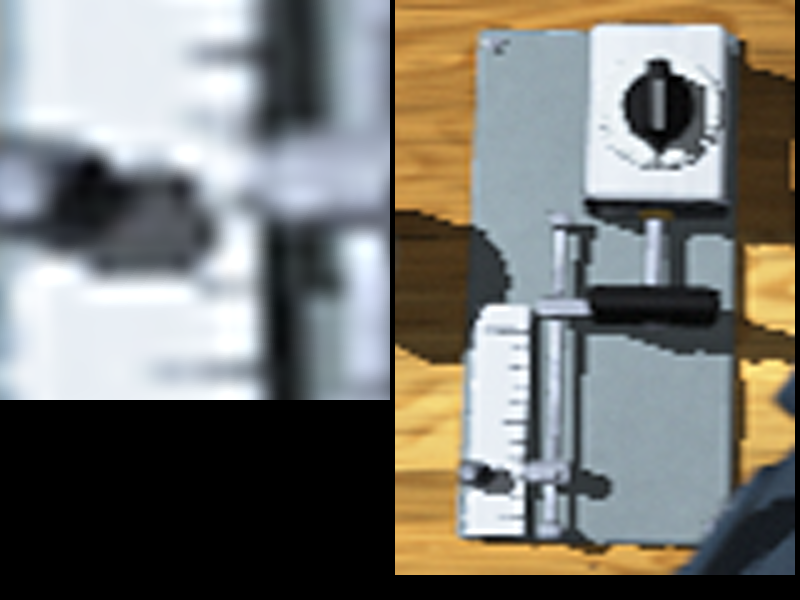

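```bash
python3 - <<'E'
from h import *
np.set_printoptions(linewidth=200)
p=np.load('p.npy')
C={n:cam(n) for n in('top','side')}
for P in((-108,33,45),(-108,36,45),(-108,52,43),(-108,55,43),(-108,62,43),(-108,62,46),(-108,62,23),(-109,52,43),(-108,40,23),(-108,66,23)): print(P,*[proj(*C[n][1:],W(p,P)).round(2) for n in C])
t=C['top'][0]['color'];print('top RGB rows 240-249 cols 228-246')
for ch in(0,2): print(t[240:250,228:247,ch])
# tick rows: dark along strip cols 237-239, and end lines, to get slope of strip
g=cv2.cvtColor(t,cv2.COLOR_RGB2GRAY).astype(float)
print(g[253:262,228:245])
E
```

```text
(-108, 33, 45) [241.92 243.98] [297.79 226.04]
(-108, 36, 45) [240.78 243.96] [297.65 226.68]
(-108, 52, 43) [234.8  243.89] [296.82 230.79]
(-108, 55, 43) [233.67 243.87] [296.68 231.45]
(-108, 62, 43) [231.03 243.83] [296.33 233.03]
(-108, 62, 46) [230.91 243.78] [296.43 232.12]
(-108, 62, 23) [231.81 244.16] [295.71 238.97]
(-109, 52, 43) [234.79 244.27] [297.19 230.84]
(-108, 40, 23) [239.93 244.3 ] [296.77 234.03]
(-108, 66, 23) [230.33 244.13] [295.51 239.89]
top RGB rows 240-249 cols 228-246
[[175 181 229 238 234 234 235 234 234 235 237 242 200  72  47  45 112 173 163]
 [175 180 229 242 238 237 237 234 234 219 196 200 145  46  49  51 111 171 157]
 [127 103 127 137 167 224 242 238 236 238 226 203 148  88 120 128 142 155 158]
 [134 147 120  76  52  43 191 185 183 242 242 244 211 164 185 181 175 178 178]
 [160 169 145  69  22  21  39  69  77  71 194 232 192 177 190 188 184 192 189]
 [132 178 145  44  26  21  34  67  86  71 148 176 127 145 191 190 160 166 155]
 [ 95  67  59  42  35  33  71  89  87  85  80 203 195  74  89  79  89 106 108]
 [145 152 140  90  78  76  85  85  85  84  
[... 1078 characters left out ...]
1. 218. 243. 238. 238. 240. 239. 239. 240. 242. 244. 253. 213.  42.  49. 127. 150.]
 [156. 216. 246. 241. 243. 243. 242. 241. 240. 243. 244. 250. 201.  46.  51. 144. 196.]
 [188. 242. 255. 255. 255. 255. 254. 248. 248. 249. 251. 252. 190.  50.  50. 141. 196.]
 [138. 103.  90.  86.  54.  32.  36.  38.  37.  43.  46.  61.  61.  46.  47.  94. 127.]
 [183. 165. 147. 150. 112.  62.  63.  63.  64.  65.  59.  57.  59.  62.  50.  50.  56.]
 [175. 175. 179. 181. 184. 187. 186. 189. 188. 189. 189. 191. 191. 193. 143. 141. 188.]
 [178. 177. 179. 179. 179. 180. 181. 181. 181. 181. 181. 180. 183. 184. 184. 183. 181.]
 [165. 167. 165. 165. 166. 166. 165. 167. 167. 167. 167. 170. 170. 172. 171. 173. 172.]]
```

Request:
step_arm([
  [0.5, [0.5, 0, 0], [0, 0, 0]],
  [0.5, [0.9, 0, 0], [0, 0, 0]],
  [0.5, [0.9, 0, 0], [0, 0, 0]],
  [0.5, [0.9, 0, 0.4], [0, 0, 0]],
  [0.5, [0.9, 0, 0.5], [0, 0, 0]],
  [0.5, [0.9, 0, 0.5], [0, 0, 0]],
  [0.5, [0.9, 0, 0.5], [0, 0, 0]],
  [0.5, [0.24, 0, 0.5], [0, 0, 0]],
])

```text
t: 23.72
tool_pos: [531.7, -93.5, 143.4]
ee_rot: [[0.024, 1.0, -0.002], [1.0, -0.024, 0.003], [0.003, -0.003, -1.0]]
ft_force: [-0.5, 0.3, 0.3]
grip_width: 0.502
grasp_force: 0.0
```

Request:
step_arm([
  [0.5, [0, 0, 0.2], [0, 0, 0]],
  [0.5, [0, 0, 0], [0, 0, 0]],
  [0.5, [0, 0, 0], [0, 0, 0]],
])

```text
t: 23.97
tool_pos: [533.5, -98.8, 139.0]
ee_rot: [[0.028, 1.0, -0.0], [1.0, -0.028, -0.0], [-0.0, -0.0, -1.0]]
ft_force: [-0.2, 0.2, 0.0]
grip_width: 0.502
grasp_force: 0.0
```

Request:
step_arm([
  [0.5, [-0.07, -0.03, 0.6], [0, 0, 0]],
  [0.5, [0, 0, 0.8], [0, 0, 0]],
  [0.5, [0, 0, 0.8], [0, 0, 0]],
  [0.5, [0, 0, 0.7], [0, 0, 0]],
  [0.5, [0, 0, 0.5], [0, 0, 0]],
  [0.5, [0, 0, 0.29], [0, 0, 0]],
  [0.5, [0, 0, 0], [0, 0, 0]],
  [0.5, [0, 0, 0], [0, 0, 0]],
])

```text
t: 24.63
tool_pos: [533.2, -101.7, 47.0]
ee_rot: [[0.029, 1.0, 0.001], [1.0, -0.029, -0.0], [-0.0, 0.001, -1.0]]
ft_force: [0.6, -0.5, 0.2]
grip_width: 0.498
grasp_force: 0.0
```

Request:
step_arm([
  [0.4, [0, 0, 0], [0, 0, 0]],
  [0.3, [0, 0, 0], [0, 0, 0]],
  [0.2, [0, 0, 0], [0, 0, 0]],
  [0, [0, 0, 0], [0, 0, 0]],
  [0, [0, 0, 0], [0, 0, 0]],
  [0, [0, 0, 0], [0, 0, 0]],
  [0, [0, 0, 0], [0, 0, 0]],
])

```text
t: 25.22
tool_pos: [532.6, -101.1, 46.9]
ee_rot: [[0.029, 1.0, -0.0], [1.0, -0.029, 0.0], [0.0, -0.0, -1.0]]
ft_force: [-1.7, 0.1, 2.9]
grip_width: 0.157
grasp_force: 30.0
```

Request:
step_arm([
  [0, [0, -0.16, 0], [0, 0, 0]],
  [0, [0, -0.2, 0], [0, 0, 0]],
  [0, [0, -0.2, 0], [0, 0, 0]],
  [0, [0, -0.2, 0], [0, 0, 0]],
  [0, [0, -0.2, 0], [0, 0, 0]],
  [0, [0, -0.2, 0], [0, 0, 0]],
  [0, [0, -0.2, 0], [0, 0, 0]],
  [0, [0, -0.2, 0], [0, 0, 0]],
])

```text
t: 25.88
tool_pos: [495.7, -99.8, 46.9]
ee_rot: [[0.03, 1.0, 0.005], [1.0, -0.03, -0.0], [-0.0, 0.005, -1.0]]
ft_force: [8.7, 5.6, -1.3]
grip_width: 0.154
grasp_force: 30.0
```

Request:
step_arm([
  [0, [0, -0.2, 0], [0, 0, 0]],
  [0, [0, -0.2, 0], [0, 0, 0]],
  [0, [0, -0.2, 0], [0, 0, 0]],
  [0, [0, -0.2, 0], [0, 0, 0]],
  [0, [0, -0.2, 0], [0, 0, 0]],
  [0, [0, -0.16, 0], [0, 0, 0]],
  [0, [0, -0.1, 0], [0, 0, 0]],
  [0, [0, 0, 0], [0, 0, 0]],
])

```text
t: 26.55
tool_pos: [465.7, -98.7, 46.9]
ee_rot: [[0.031, 0.999, 0.008], [1.0, -0.031, -0.001], [-0.0, 0.008, -1.0]]
ft_force: [12.3, 10.0, -3.0]
grip_width: 0.159
grasp_force: 30.1
```

Request:
step_arm([
  [0, [0, -0.1, 0], [0, 0, 0]],
  [0, [0, 0, 0], [0, 0, 0]],
  [0, [0, 0, 0], [0, 0, 0]],
])

```text
t: 26.8
tool_pos: [463.8, -98.7, 46.9]
ee_rot: [[0.031, 0.999, 0.009], [1.0, -0.031, -0.001], [-0.001, 0.009, -1.0]]
ft_force: [13.0, 10.1, -3.0]
grip_width: 0.158
grasp_force: 30.1
```

Request:
step_arm([
  [0, [0, -0.12, 0], [0, 0, 0]],
  [0, [0, -0.12, 0], [0, 0, 0]],
  [0, [0, -0.08, 0], [0, 0, 0]],
  [0, [0, -0.04, 0], [0, 0, 0]],
  [0, [0, 0, 0], [0, 0, 0]],
  [0, [0, 0, 0], [0, 0, 0]],
  [0, [0, 0, 0], [0, 0, 0]],
])

```text
t: 27.38
tool_pos: [455.3, -98.4, 46.9]
ee_rot: [[0.031, 0.999, 0.01], [1.0, -0.031, -0.001], [-0.001, 0.01, -1.0]]
ft_force: [14.7, 12.7, -2.7]
grip_width: 0.161
grasp_force: 30.1
```

Request:
step_arm([
  [0, [0, -0.04, 0], [0, 0, 0]],
  [0, [0, 0, 0], [0, 0, 0]],
  [0, [0, 0, 0], [0, 0, 0]],
  [0, [0, 0, 0], [0, 0, 0]],
])

```text
t: 27.72
tool_pos: [454.6, -98.4, 46.9]
ee_rot: [[0.031, 0.999, 0.01], [1.0, -0.031, -0.001], [-0.001, 0.01, -1.0]]
ft_force: [15.5, 12.3, -3.7]
grip_width: 0.156
grasp_force: 30.1
```

```bash
python3 v.py d
```

```text
27.7667 [454.60062562 -98.36730003  46.85980364] [15.50236185 12.98445669 -3.36030285]
cols 290-304, rows 222-240
[[146 147 139 123 149 158 141  98  85  90  74  67  98 130 143]
 [142 143 140 138 159 166 155 130 139 143 128 111 129 141 143]
 [142 141 138 145 159 160 147 137 155 163 163 145 141 143 143]
 [141 138 138 156 163 159 143 144 149 143 141 137 139 141 142]
 [146 143 149 165 169 159 149 165 165 147 127 132 139 141 142]
 [171 169 165 173 174 161 161 181 182 160 120 120 129 137 140]
 [190 190 170 155 152 147 150 155 156 144 103  94 112 135 140]
 [139 140 134 131 131 134 144 149 148 136 106 128 154 164 166]
 [ 95  79  78  90  97 110 131 141 137 125 108 145 181 190 194]
 [131 105  92  88  75  89 127 136 124 107  80  92 119 137 148]
 [149 143 140 132 105 104 145 153 133 102  69  53  59  67  76]
 [164 165 166 159 141 128 149 154 124  85  66  66  85  91  90]
 [176 185 190 183 155 124 129 129 100  86 108 110 134 142 140]
 [180 190 196 190 154 110 105 109  95 113 163 157 165 169 162]
 [188 190 194 189 152 106  98 107  99 112 164 173 187 193 184]
 [190 190 192 189 151  99  83  85  79  80 124 168 190 194 183]
 [191 191 193 188 144  91  76  73  64  69 116 177 192 190 178]
 [204 202 200 187 139  87  74  73  67  90 142 183 192 191 188]]
```

Request:
step_arm([
  [0, [0, -0.018, 0], [0, 0, 0]],
  [0, [0, 0, 0], [0, 0, 0]],
  [0, [0, 0, 0], [0, 0, 0]],
  [0, [0, 0, 0], [0, 0, 0]],
  [0, [0, 0, 0], [0, 0, 0]],
  [0, [0, 0, 0], [0, 0, 0]],
  [0, [0, 0, 0], [0, 0, 0]],
  [0, [0, 0, 0], [0, 0, 0]],
])

```text
t: 28.43
tool_pos: [454.4, -98.4, 46.9]
ee_rot: [[0.031, 0.999, 0.011], [1.0, -0.031, -0.001], [-0.001, 0.011, -1.0]]
ft_force: [14.9, 12.0, -3.6]
grip_width: 0.163
grasp_force: 30.1
```

Request:
step_arm([
  [0, [0, 0, 0], [0, 0, 0]],
  [0, [0, 0, 0], [0, 0, 0]],
  [0, [0, 0, 0], [0, 0, 0]],
  [0, [0, 0, 0], [0, 0, 0]],
  [0, [0, 0, 0], [0, 0, 0]],
  [0, [0, 0, 0], [0, 0, 0]],
  [0, [0, 0, 0], [0, 0, 0]],
  [0, [0, 0, 0], [0, 0, 0]],
])

```text
t: 29.1
tool_pos: [454.4, -98.4, 46.9]
ee_rot: [[0.031, 0.999, 0.011], [1.0, -0.031, -0.001], [-0.001, 0.011, -1.0]]
ft_force: [15.5, 13.1, -3.5]
grip_width: 0.159
grasp_force: 30.1
```

Request:
step_arm([
  [0, [0, 0, 0], [0, 0, 0]],
  [0, [0, 0, 0], [0, 0, 0]],
  [0, [0, 0, 0], [0, 0, 0]],
  [0, [0, 0, 0], [0, 0, 0]],
  [0, [0, 0, 0], [0, 0, 0]],
  [0, [0, 0, 0], [0, 0, 0]],
  [0, [0, 0, 0], [0, 0, 0]],
  [0, [0, 0, 0], [0, 0, 0]],
])

```text
t: 29.77
tool_pos: [454.4, -98.4, 46.9]
ee_rot: [[0.031, 0.999, 0.011], [1.0, -0.031, -0.001], [-0.001, 0.011, -1.0]]
ft_force: [15.8, 13.6, -3.7]
grip_width: 0.159
grasp_force: 30.1
```

Request:
step_arm([
  [0, [0, 0, 0], [0, 0, 0]],
  [0, [0, 0, 0], [0, 0, 0]],
  [0, [0, 0, 0], [0, 0, 0]],
  [0, [0, 0, 0], [0, 0, 0]],
  [0, [0, 0, 0], [0, 0, 0]],
])

```text
t: 30.18
tool_pos: [454.4, -98.4, 46.9]
ee_rot: [[0.031, 0.999, 0.011], [1.0, -0.031, -0.001], [-0.001, 0.011, -1.0]]
ft_force: [15.6, 13.3, -3.8]
grip_width: 0.159
grasp_force: 30.1
```

Request:
step_arm([
  [0, [0, 0.08, 0], [0, 0, 0]],
  [0, [0, 0.16, 0], [0, 0, 0]],
  [0, [0, 0.16, 0], [0, 0, 0]],
  [0, [0, 0.16, 0], [0, 0, 0]],
  [0, [0, 0.16, 0], [0, 0, 0]],
  [0, [0, 0.16, 0], [0, 0, 0]],
  [0, [0, 0.16, 0], [0, 0, 0]],
  [0, [0, 0.16, 0], [0, 0, 0]],
])

```text
t: 30.85
tool_pos: [482.9, -99.3, 46.9]
ee_rot: [[0.03, 1.0, 0.007], [1.0, -0.03, -0.001], [-0.001, 0.007, -1.0]]
ft_force: [10.5, 7.4, -2.2]
grip_width: 0.16
grasp_force: 30.1
```

Request:
step_arm([
  [0, [0, 0.16, 0], [0, 0, 0]],
  [0, [0, 0.16, 0], [0, 0, 0]],
  [0, [0, 0.16, 0], [0, 0, 0]],
  [0, [0, 0.16, 0], [0, 0, 0]],
  [0, [0, 0.16, 0], [0, 0, 0]],
  [0, [0, 0.16, 0], [0, 0, 0]],
  [0, [0, 0.16, 0], [0, 0, 0]],
  [0, [0, 0.16, 0], [0, 0, 0]],
])

```text
t: 31.52
tool_pos: [513.0, -100.4, 46.9]
ee_rot: [[0.029, 1.0, 0.004], [1.0, -0.029, -0.0], [-0.0, 0.004, -1.0]]
ft_force: [5.4, 4.3, 1.9]
grip_width: 0.161
grasp_force: 30.0
```

Request:
step_arm([
  [0, [0, 0.16, 0], [0, 0, 0]],
  [0, [0, 0.16, 0], [0, 0, 0]],
  [0, [0, 0.12, 0], [0, 0, 0]],
  [0, [0, 0.08, 0], [0, 0, 0]],
  [0, [0, 0.06, 0], [0, 0, 0]],
  [0, [0, 0.06, 0], [0, 0, 0]],
  [0, [0, 0.05, 0], [0, 0, 0]],
  [0, [0, 0, 0], [0, 0, 0]],
])

```text
t: 32.18
tool_pos: [528.8, -101.0, 46.8]
ee_rot: [[0.029, 1.0, 0.001], [1.0, -0.029, -0.0], [-0.0, 0.001, -1.0]]
ft_force: [3.7, 3.0, 5.8]
grip_width: 0.159
grasp_force: 30.0
```

Request:
step_arm([
  [0, [0, 0.05, 0], [0, 0, 0]],
  [0, [0, 0.05, 0], [0, 0, 0]],
  [0, [0, 0.05, 0], [0, 0, 0]],
  [0, [0, 0.04, 0], [0, 0, 0]],
  [0, [0, 0, 0], [0, 0, 0]],
  [0, [0, 0, 0], [0, 0, 0]],
])

```text
t: 32.68
tool_pos: [532.5, -101.1, 46.8]
ee_rot: [[0.028, 1.0, -0.001], [1.0, -0.028, 0.0], [0.0, -0.001, -1.0]]
ft_force: [1.5, 2.1, 6.1]
grip_width: 0.161
grasp_force: 30.0
```

Request:
step_arm([
  [0.2, [0, 0, 0], [0, 0, 0]],
  [0.3, [0, 0, 0], [0, 0, 0]],
  [0.5, [0, 0, 0], [0, 0, 0]],
  [0.5, [0, 0, 0], [0, 0, 0]],
  [0.5, [0, 0, -0.3], [0, 0, 0]],
  [0.5, [0, 0, -0.8], [0, 0, 0]],
  [0.5, [0, 0, -0.9], [0, 0, 0]],
  [0.5, [0, 0, -0.9], [0, 0, 0]],
])

```text
t: 33.35
tool_pos: [532.4, -100.9, 119.7]
ee_rot: [[0.028, 1.0, -0.002], [1.0, -0.028, 0.001], [0.0, -0.002, -1.0]]
ft_force: [0.3, 0.0, 0.7]
grip_width: 0.491
grasp_force: 0.0
```

Request:
step_arm([
  [0.5, [0, 0, -0.9], [0, 0, 0]],
  [0.5, [-0.4, 0, -0.9], [0, 0, 0]],
  [0.5, [-0.95, 0, -0.4], [0, 0, 0]],
  [0.5, [-0.95, 0, -0.4], [0, 0, 0]],
  [0.5, [-0.95, 0, -0.4], [0, 0, 0]],
  [0.5, [-0.95, 0, -0.4], [0, 0, 0]],
  [0.5, [-0.95, 0, 0], [0, 0, 0]],
  [0.5, [-0.95, 0, 0], [0, 0, 0]],
])

```text
t: 34.02
tool_pos: [528.7, -254.8, 205.3]
ee_rot: [[0.028, 1.0, 0.001], [1.0, -0.028, -0.001], [-0.001, 0.001, -1.0]]
ft_force: [0.4, -0.3, 0.9]
grip_width: 0.502
grasp_force: 0.0
```

```bash
python3 - <<'E'
from h import *
np.set_printoptions(linewidth=200)
st=state();print(st['t'],st['tool_pos'])
c=cam('top');g=cv2.cvtColor(c[0]['color'],cv2.COLOR_RGB2GRAY);print('rows 241-249 cols 228-246');print(g[241:250,228:247])
print('handle');print(g[203:217,[262,266,270]].T)
im=np.vstack([cv2.resize(c[0]['color'][150:265,215:295,::-1],None,fx=5,fy=5,interpolation=cv2.INTER_CUBIC)]);cv2.imwrite('pics/fin.png',im)
E
```

```text
34.0167 [ 528.72143503 -254.75066744  205.33738035]
rows 241-249 cols 228-246
[[172 192 235 245 241 241 240 238 238 224 202 204 151  46  52  50 119 182 169]
 [114 110 134 145 172 231 246 242 239 243 230 209 154  71  98  96 116 172 155]
 [139 155 127  84  56  46 199 192 187 247 246 247 207 156 194 193 212 214 190]
 [164 180 154  73  21  20  45  74  80  75 199 243 214 185 196 192 201 208 191]
 [137 188 148  44  26  25  33  69  88  72 154 175 160 183 198 195 192 201 178]
 [ 97  72  62  44  36  35  71  93  89  89  81 208 204 111 172 182 176 163 148]
 [150 164 148  90  81  78  88  87  88  86  94 231 221  39  45  42  44 164 163]
 [165 201 243 253 205 101 105 104 103 100 201 255 217  39  53  51 119 228 212]
 [145 226 250 242 243 247 248 248 248 234 183 203 176  38  52  56  85 211 208]]
handle
[[163 160 164 166  42  25  36  37  20  12   9  14  54  53]
 [215 210 211 213  49  26  32  38  23   8   9  32  69  56]
 [ 51  52  54  54  32  24  30  39  23  13   7  14  47  59]]
```

View pics/fin.png

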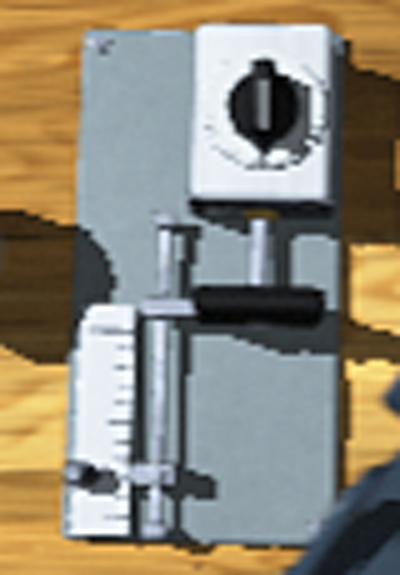

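```bash
python3 -c "
from plant import *
print(hand_in())"
```

```text
the job is handed in; nothing more can be done
None
```

The job is handed in at about 34 s of 54. By the final picture the knob is on zero, the tell-tale is within about 0.5 mm of the marker, and the handle is home. I pulled twice: the first, held 2 s, stopped about 1 mm short, so I returned the handle, pulled again and held 2 s; the tableware was not touched.

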